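# Hold a sanding drum in the open chuck

## Robot

A 6-joint arm with a two-finger parallel gripper is mounted at the origin on the work surface. World frame = base frame: x ahead of the robot, y to its left, z up, the work surface at z = 0. Lengths are in m, angles in rad, forces in N, time in s.
With the tool pointing down it reaches from about 0.375 to 0.9 m from the base axis. Payload 3.1 kg.
Tool frame: the origin (TCP) lies at the very end of the fingers, on their centre line; the grasp point (between the pads) lies 19 mm behind it; z points along the fingers, y is the direction in which the jaws open and shut (so a half turn about z gives the same grasp; the last joint's range is limited). The gripper opens to 87 mm and grips with 3 to 60 N. Pads are 19 mm wide; open, the fingers measure 117 mm over their backs; the gripper's body (75 mm by 190 mm) begins 51 mm behind the grasp point.
Start: joints at [-1.282, 0.527, 1.433, -0, 1.181, -0.178], TCP at [0.282, -0.558, 0.202] pointing down, gripper open.
Joint ranges: [-3.08, 3.08], [-0.75, 2.2], [0.22, 2.44], [-1.43, 4.57], [0, 2.65], [-2.85, 2.85]. Speed limits (rad/s): [2.79, 2.79, 3.14, 3.14, 3.14, 3.14].

## Interface

Orientations are given as a unit quaternion [x, y, z, w].
In Python, from rig import robot gives the robot as it stands.
- The arm moves only by the tool arm_command, never from a script. Its argument "targets" is a list of rows, each a list of 5 numbers: the shift along the tool's x, y, z in cm, then the turn about the tool's z in rad, then the finger opening in cm, from 0 to 8.7. In form: [[dx, dy, dz, spin, hand], ...]. A call has 1 to 5 rows; each row is the pose to reach, as a shift and turn from the pose commanded when the call began, along the tool's axes at that moment; what a row does not reach only later rows make up. A row lasts 1/8 s, in which the tool goes at most 62.5 mm and 10.7 degrees, less where a joint would pass 70% of its speed; a pose out of reach is approached as far as the arm can. A call with a gripper value outside its range is refused whole. The fingers move at their own pace and stop on an object; "newtons" is the grip in N (left out, the last holds). Time passes only in rows, so rows that repeat a pose let the fingers close. It gives the time, the measured TCP pose, the force and the opening at its end, in the units of the state.
- robot.get_obs(): the state, without advancing time (a new reading comes with each control period).
- robot.camera(name): name is "side" or "top" or "wrist"; returns (picture, depth): 400x640x3 uint8, red, green, blue; 400x640 float32, m along the optical axis (not along the pixel's ray), 0 where there is no reading.
- robot.camera_model(name): a dict with "mtx" (3x3 intrinsics, pixels), "k1" (the pictures are not rectified: a ray, as slopes to the right and down, at radius r is drawn at 1 + k1 r^2 times it, then the intrinsics apply), "extrinsics" (4x4, takes a point from world to camera coordinates). Camera axes: x right, y up, looking along -z (the intrinsics and any distortion apply to the point x, -y, -z); pixel columns grow to the right and rows downward; lengths in m; the calibration is good to about 2 mm. A picture is of the moment at which its call begins: read the wrist's pose just before it. camera_model takes no time and is no camera call; for the wrist camera it gives the pose at the moment of the call.
- robot.hand_in(): hands the job in, once; it reports no verdict.
The state is a dict: "time": time; "q": joint angles; "joint_velocities": joint speeds; "joint_torque": joint torques, N m; "position": TCP position; "tool_rot": TCP orientation; "ft_force": force on the tool from outside, world axes, zero at the start; "moment": the same for the moment, N m; "grip_width": finger opening in m.
Only numpy, scipy, OpenCV 4.12 (cv2) and the standard library are available. Lean on these libraries where they do the work, as an engineer would, in place of code of your own. Each camera call takes 0.05 s, during which the arm holds its last target.

## Task

Draw the slimmest sanding drum up out of its hole in the wooden block, turn it level and put its shank into the sander's open chuck, level and in line with the spindle and with more than half of the shank inside. Finish holding it there in the gripper, carrying its weight so that it does not lean on the jaws: I will tighten the chuck while you hold. Do not knock against the machine, and leave the other abrasives and the things lying about the block and the machine as they are.

Things in the scene. Friction and masses are not known exactly. Their poses are not given: they have to be found in the camera images.
- drum_slim: the slimmest of three brown sanding drums, 30 mm across and 50 mm long (plus a 5.5 mm nut on top), on a steel shank 6 mm thick and 40 mm long; stands shank down in a hole of the block, drum on the block's top. Origin: centre of the drum's face where the shank begins; z is its axis, away from the shank (up at the start): drum z = 0 to 50 mm, shank -40 to 0. 60 to 130 g, balanced near z = 20 mm
- drum_slim_tip (a point): the free end of the slim drum's shank, on its axis, 40 mm from the drum's face (z = -40 mm)
- block: wooden block, 75 (x) x 310 (y) x 55 (z) mm, fixed; origin at the centre of its underside. Four loose holes, 8 mm wide and 46 mm deep, in a row on its top along its y axis, 76 mm apart (y = -114, -38, 38, 114 mm). Each holds one mounted abrasive by its shank; which stands where changes
- drum_mid: sanding drum like the slim one but 40 mm in diameter, also 50 mm high, standing in another hole of the block; leave alone
- drum_large: sanding drum like the slim one but 50 mm in diameter, also 50 mm high, standing in another hole of the block; leave alone
- felt_cone: grey-white felt polishing cone, 38 mm across its foot and 50 mm high, on the same kind of shank, standing in another hole of the block; leave alone
- sander: bench sander, fixed. Origin on the bench right under the chuck's mouth; x runs level along the spindle, from the mouth INTO the machine; z up. Three-jaw chuck 52 mm across, x = 0 to 52 mm, axis 210 mm above the bench; brown motor, 140 mm across, x = 80 to 365 mm, on a cream pedestal; dust tray 150 mm square, 35 mm high, on the bench under the chuck; free before and above the chuck
- chuck_mouth (a point): centre of the chuck's open mouth, 210 mm above the bench; axes as the sander's, so a shank enters along +x. The jaws stand open, a clear hole 18 mm wide (radius 9 mm about the axis) and 46 mm deep. Nothing in the chuck moves or grips
- chuck_key: T-handled steel chuck key lying on the bench beside the sander, 80 mm bar, 73 mm long; leave alone
- wax: yellow wax puck, 56 mm across, 22 mm high, lying close beside the block; leave alone
- edge_paint: closed jar of edge paint, 56 mm across, 75 mm high, standing beside the block; leave alone
- clean_stick: rubber cleaning stick 200 x 38 x 38 mm, lying beside the sander; leave alone
There are look-alikes about, which are no part of the job. Leave any blue or pink look-alike of the drum_slim alone.

How it is judged:
On the way, in this order (a step that is already met when the one before it is completed fails the run):
1. the slim drum is held in the fingers, drawn clear of the block: its shank end is above the block's top (height (world z) of drum_slim_tip above 0.062 m and contact force between the fingers and drum_slim above 1 N and contact force between drum_slim and block below 0.1 N), for 0.1 s.
2. held up and turned level (angle between drum_slim's own z axis and vertical between 1.25 and 1.89 rad and height (world z) of drum_slim above 0.12 m and contact force between the fingers and drum_slim above 1 N), for 0.1 s.
At the end, for the whole second after the job is handed in: The slim drum is at rest, gripped with over 1 N, within 0.21 rad of the spindle's axis and level within 0.32 rad, its shank end 20 to 45 mm past the mouth between the jaws; it presses on the sander with under 4 N. Other abrasives and bystanders lie within 25 mm of where they were (x of drum_slim_tip in the frame of chuck_mouth between 0.02 and 0.045 m and y of drum_slim_tip in the frame of chuck_mouth between -0.0095 and 0.0095 m and z of drum_slim_tip in the frame of chuck_mouth between -0.0095 and 0.0095 m and angle between the z axis of drum_slim and the x axis of chuck_mouth, either way round below 0.21 rad and angle between drum_slim's own z axis and vertical between 1.25 and 1.89 rad and height (world z) of drum_slim above 0.19 m and contact force between the fingers and drum_slim above 1 N and contact force between drum_slim and sander below 4 N and contact force between drum_slim and block below 0.1 N and linear speed of drum_slim below 0.02 m/s and distance of each of drum_mid, drum_large, felt_cone, chuck_key, wax, edge_paint, clean_stick from where it was at the start of the episode below 0.025 m); the arm keeps its last pose, push and grip.
It fails at once if another abrasive or a bystander is shoved (more than 30 mm) (distance of any of drum_mid, drum_large, felt_cone, chuck_key, wax, edge_paint, clean_stick from where it was at the start of the episode above 0.03 m).
It fails at once if the drum, the gripper or the arm is knocked against the sander (more than 25 N) (contact force between any of drum_slim, the fingers, the arm and sander above 25 N).
It also fails if it takes over 40 s, if anything falls off the work surface, if the arm or the gripper's body presses on something with over 40 N, if the wrist force passes 120 N, or if a joint passes its speed limit or range.

## Working session

There is one attempt and no reset: what is moved stays moved. The work goes in short steps, Python scripts to look and compute and a tool call to move; the robot and the scene stay as the last step left them, time stands still between calls to the robot, and variables do not carry over. Pictures are saved under pics/ and viewed, and the job is handed in when it is done.

Besides the shell and the picture viewer there is one more tool, called after "Request:" by a JSON object that holds its "fn" and its "kwargs", one argument or row to a line. arm_command: Moves the arm, as the interface text tells. Its arguments: {"type":"object","properties":{"targets":{"type":"array","items":{"type":"array","items":{"type":"number"}}},"newtons":{"type":"number"}},"required":["targets"]}

```bash
mkdir -p pics; ls; cat > h.py <<'E'
import numpy as np, cv2
from rig import robot
from scipy.spatial.transform import Rotation as R
def snap(name,fn):
    m=robot.camera_model(name); p,d=robot.camera(name)
    cv2.imwrite('pics/'+fn+'.png',p[:,:,::-1]); np.savez('pics/'+fn+'.npz',p=p,d=d,K=np.array(m['mtx']),E=np.array(m['extrinsics']),k1=m['k1'])
    return p,d,m
def load(fn): return np.load('pics/'+fn+'.npz')
def ray(z,u,v):
    K=z['K'];k=float(z['k1'])
    s=cv2.undistortPoints(np.array([[[u,v]]],float),K,np.array([k,0,0,0.]))[0,0]
    E=z['E'];Rm=E[:3,:3];o=-Rm.T@E[:3,3]
    return o,Rm.T@np.array([s[0],-s[1],-1.])
def onplane(z,u,v,h):
    o,d=ray(z,u,v);return o+d*(h-o[2])/d[2]
def bydepth(z,u,v):
    o,d=ray(z,u,v);return o+d*z['d'][int(round(v)),int(round(u))]
def proj(z,P):
    E=z['E'];c=E[:3,:3]@np.array(P)+E[:3,3];s=np.array([c[0],-c[1]])/-c[2];s=s*(1+float(z['k1'])*(s@s))
    return (z['K']@np.array([s[0],s[1],1]))[:2]
E
python3 - <<'E'
from h import *
for n in('side','top','wrist'): 
    snap(n,n+'0'); z=load(n+'0'); print(n,z['K'],-z['E'][:3,:3].T@z['E'][:3,3],z['E'][:3,:3])
print(robot.get_obs())
E
```

```text
pics
side [[451.96978104   0.         318.57636241]
 [  0.         451.96978104 200.1348325 ]
 [  0.           0.           1.        ]] [0.39770603 0.89526982 0.7619365 ] [[-0.98940015 -0.14347489  0.02241202]
 [ 0.09835311 -0.54853787  0.83032094]
 [-0.10683636  0.82372396  0.55683466]]
top [[370.2393639    0.         321.31228292]
 [  0.         370.2393639  202.08942383]
 [  0.           0.           1.        ]] [ 0.45990034 -0.03844248  1.07897164] [[-0.0080583  -0.99996652  0.00142053]
 [ 0.9970165  -0.00792546  0.07678075]
 [-0.07676692  0.00203501  0.99704699]]
wrist [[338.8147644    0.         316.47323191]
 [  0.         338.8147644  195.76757675]
 [  0.           0.           1.        ]] [ 0.35053832 -0.52232961  0.38389519] [[ 0.45109791 -0.89247184 -0.00216532]
 [ 0.85652102  0.43360579 -0.27992457]
 [ 0.25076369  0.12441875  0.96001956]]
{'time': 0.15, 'q': array([-1.28151436e+00,  5.28241806e-01,  1.43359673e+00, -2.18901494e-05,
        1.18135412e+00, -1.78493464e-01]), 'joint_velocities': array([ 0.00096463, -0.00204593, -0.00533511, -0.00011592, -0.00058446,
        0.00108314]), 'joint_torque': array([ 1.20191002e-03, -4.40427268e+01, -1.76842761e+01,  6.32343628e-02,
        5.52343950e-02, -1.17605127e-04]), 'position': array([ 0.28167101, -0.5572867 ,  0.20120666]), 'tool_rot': array([ 9.72771451e-01,  2.31765106e-01, -5.43993209e-05, -7.98210951e-04]), 'ft_force': array([-0.33261496, -0.94626173, -0.05254998]), 'moment': array([-0.01840687,  0.03025355, -0.01853286]), 'grip_width': 0.08726362433866619}
```

View pics/side0.png

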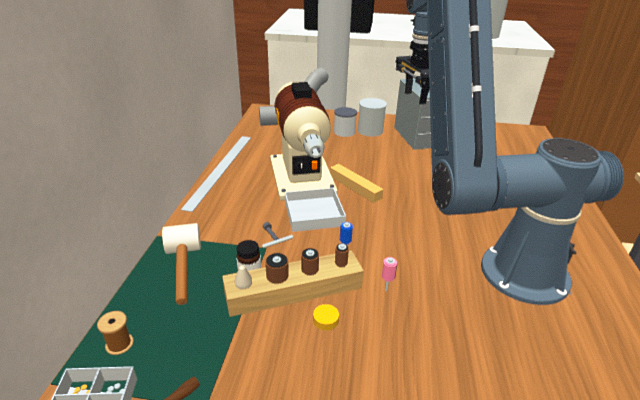

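View pics/top0.png

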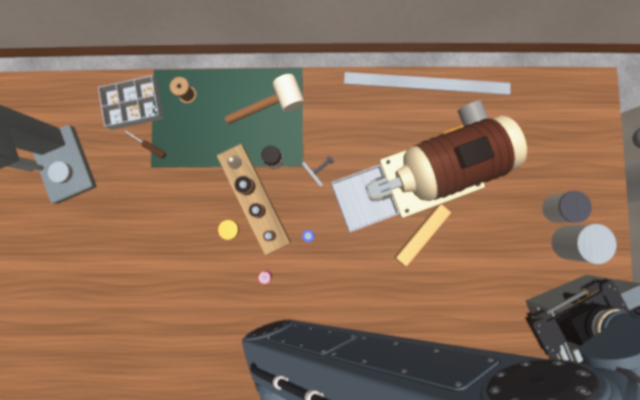

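View pics/wrist0.png

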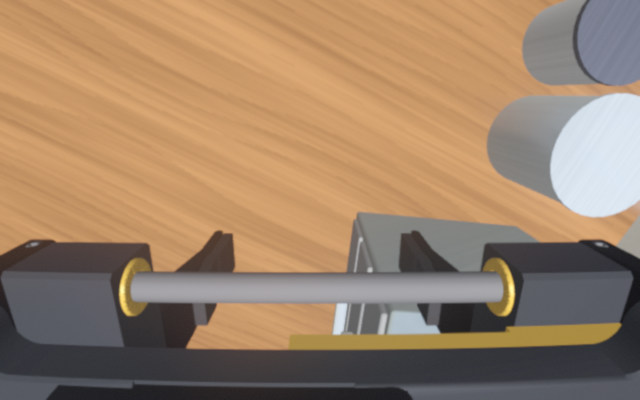

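The side view shows the slim drum at about (342,255) at the block's end. The top view has it at (269,236), the chuck mouth near (368,190), the pink look-alike at (264,277) and the blue one at (308,236). Next I measure.

```bash
python3 - <<'E'
from h import *
s=load('side0');t=load('top0')
a=cv2.resize(s['p'][200:340,200:420,::-1],None,fx=3.6,fy=3.6,interpolation=cv2.INTER_CUBIC);cv2.imwrite('pics/s_z.png',a)
a=cv2.resize(t['p'][130:290,210:410,::-1],None,fx=3.7,fy=3.7,interpolation=cv2.INTER_CUBIC);cv2.imwrite('pics/t_z.png',a)
a=cv2.resize(s['p'][80:240,230:400,::-1],None,fx=3.7,fy=3.7,interpolation=cv2.INTER_CUBIC);cv2.imwrite('pics/s_y.png',a)
E
```

```text
(no output)
```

View pics/s_z.png

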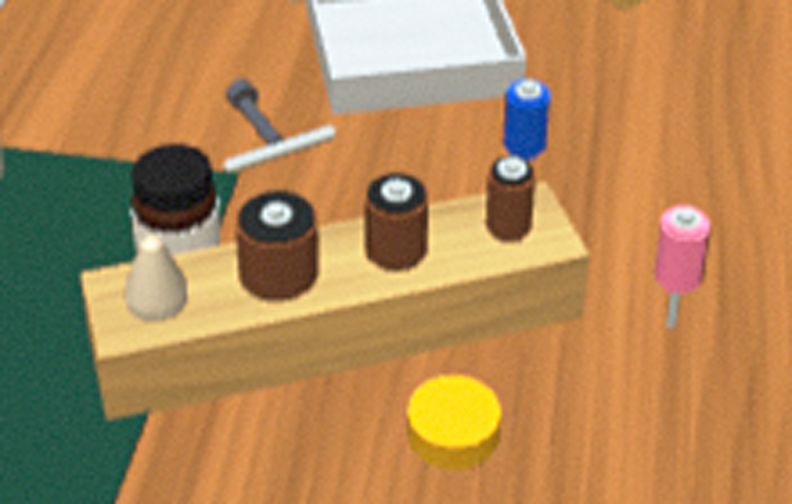

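View pics/t_z.png

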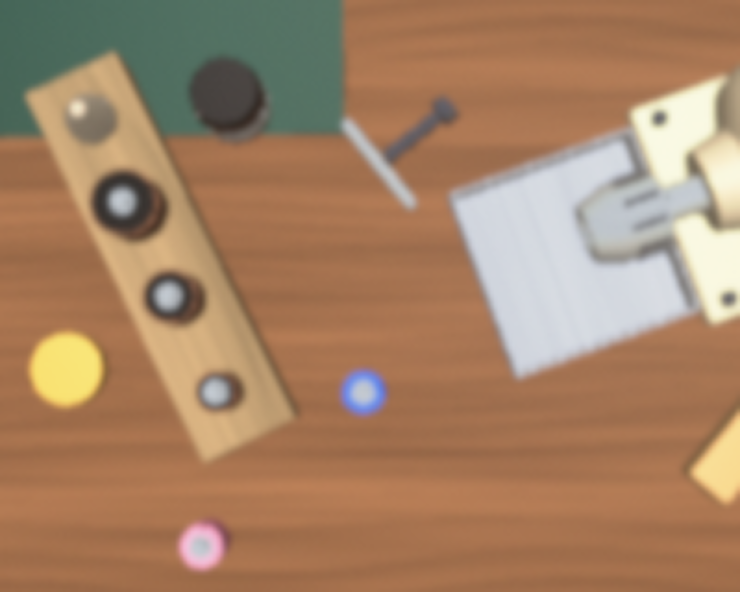

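View pics/s_y.png

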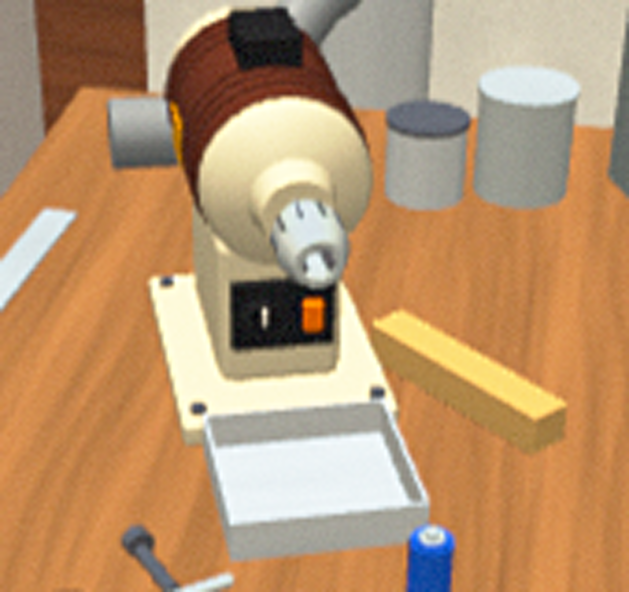

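```bash
python3 - <<'E'
from h import *
np.set_printoptions(precision=4,suppress=True)
s=load('side0');t=load('top0')
def tri(a,b):
    o,d=ray(s,*a);p,e=ray(t,*b);d/=np.linalg.norm(d);e/=np.linalg.norm(e)
    x=np.linalg.lstsq(np.c_[d,-e],p-o,rcond=None)[0];A=o+d*x[0];B=p+e*x[1];return (A+B)/2,np.linalg.norm(A-B)
S=lambda x,y:(200+x/3.6-.36,200+y/3.6-.36); T=lambda x,y:(210+x/3.7-.36,130+y/3.7-.36); Y=lambda x,y:(230+x/3.7-.36,80+y/3.7-.36)
for n,a,b,h in [('slim',(513,169),(216,392),.1105),('mid',(396,190),(168,296),.1105),('large',(276,214),(121,203),.1105)]:
    print(n,onplane(s,*S(*a),h),onplane(t,*T(*b),h),tri(S(*a),T(*b)), bydepth(s,*S(*a)),bydepth(t,*T(*b)))
# brown masks for the slim drum
print('mouth side', onplane(s,*Y(320,260),.21), bydepth(s,*Y(320,262)), 'top',onplane(t,*T(582,228),.21), onplane(t,*T(715,185),.21))
for n,q in [('blk c1',(205,461)),('c2',(297,415)),('c3',(25,93)),('c4',(115,52))]: print(n,onplane(t,*T(*q),.055))
for n,q in [('tray',(450,195)),('tray',(518,377)),('tray',(695,308))]: print(n,onplane(t,*T(*q),.035))
print('wax',onplane(t,*T(67,370),.022),'blue',bydepth(t,*T(364,392)),'pink',bydepth(t,*T(202,545)))
# chuck top line by depth in top view
d=t['d'];
for v in range(180,202,3):
    print(v,[ (u,np.round(bydepth(t,u,v),3)) for u in range(364,404,6) if True and bydepth(t,u,v)[2]>.15])
E
```

```text
slim [0.4436 0.1078 0.1105] [0.448  0.0992 0.1105] (array([0.446 , 0.1   , 0.1039]), np.float64(0.0038867589605930024)) [0.4438 0.104  0.1074] [0.448  0.0991 0.1111]
mid [0.5124 0.14   0.1105] [0.516  0.1334 0.1105] (array([0.5148, 0.1342, 0.1054]), np.float64(0.0030011336712709733)) [0.5127 0.138  0.1087] [0.516  0.1335 0.11  ]
large [0.5798 0.174  0.1105] [0.5826 0.1673 0.1105] (array([0.5823, 0.1683, 0.1053]), np.float64(0.0019449095176235312)) [0.5794 0.1757 0.112 ] [0.5826 0.1674 0.1102]
mouth side [ 0.544  -0.1546  0.21  ] [ 0.548  -0.1838  0.193 ] top [ 0.5516 -0.1481  0.21  ] [ 0.5786 -0.2339  0.21  ]
blk c1 [0.3963 0.1151 0.055 ]
c2 [0.4298 0.0468 0.055 ]
c3 [0.6743 0.2528 0.055 ]
c4 [0.7052 0.1847 0.055 ]
tray [ 0.5963 -0.0693  0.035 ]
tray [ 0.4566 -0.1196  0.035 ]
tray [ 0.508  -0.2555  0.035 ]
wax [0.4646 0.2267 0.022 ] blue [ 0.447  -0.0046  0.0961] pink [0.3398 0.1109 0.0964]
180 [(376, array([ 0.576, -0.167,  0.23 ])), (382, array([ 0.576, -0.181,  0.229])), (388, array([ 0.575, -0.194,  0.235])), (394, array([ 0.577, -0.211,  0.219])), (400, array([ 0.46 , -0.038,  1
[... 583 characters left out ...]
 (382, array([ 0.554, -0.179,  0.237])), (388, array([ 0.554, -0.193,  0.235])), (394, array([ 0.556, -0.211,  0.215])), (400, array([ 0.559, -0.231,  0.188]))]
192 [(370, array([ 0.548, -0.153,  0.228])), (376, array([ 0.547, -0.166,  0.233])), (382, array([ 0.547, -0.18 ,  0.235])), (388, array([ 0.547, -0.194,  0.232]))]
195 [(370, array([ 0.541, -0.153,  0.228])), (376, array([ 0.54 , -0.166,  0.234])), (382, array([ 0.54 , -0.18 ,  0.231])), (388, array([ 0.541, -0.195,  0.224]))]
198 [(370, array([ 0.536, -0.156,  0.206])), (376, array([ 0.534, -0.167,  0.225])), (382, array([ 0.534, -0.181,  0.222])), (388, array([ 0.535, -0.197,  0.213]))]
201 [(376, array([ 0.529, -0.17 ,  0.205]))]
```

```bash
cat > go.py <<'E'
import sys
from h import *
def go(P,yaw=None):
    o=robot.get_obs();Rm=R.from_quat(o['tool_rot']);d=Rm.inv().apply(np.array(P)-o['position'])
    y=np.degrees(np.arctan2(*Rm.as_matrix()[[1,0],0]))
    print('pos',o['position'].round(4),'yaw %.2f'%y,'tilt',(Rm.as_matrix()[:,2]).round(4),'cm',(d*100).round(2),'spin','' if yaw is None else round(-np.radians(yaw-y),3),'q',o['q'].round(2),'F',o['ft_force'].round(2),'w',round(float(o['grip_width']),4),'t',round(o['time'],2))
if __name__=='__main__':
    a=[float(x) for x in sys.argv[1:]];go(a[:3],a[3] if len(a)>3 else None)
E
python3 go.py .447 .101 .24 26.3
```

```text
pos [ 0.2817 -0.5573  0.2012] yaw 26.80 tilt [-5.0e-04  1.5e-03 -1.0e+00] cm [ 44.44 -51.31  -3.79] spin 0.009 q [-1.28  0.53  1.43 -0.    1.18 -0.18] F [-0.33 -0.95 -0.05] w 0.0873 t 0.15
```

Request:
{"fn": "arm_command", "kwargs": {
  "targets": [
    [4,-4.6,-1,0,8.7],
    [8,-9.2,-2,0,8.7],
    [12,-13.8,-3,0,8.7],
    [16,-18.4,-3.8,0,8.7],
    [20,-23,-3.8,0,8.7]
  ]
}}

```text
time: 0.78
position: [0.3572, -0.2608, 0.2405]
tool_rot: [0.973, 0.231, 0.001, 0.001]
ft_force: [0.7, 0.5, 0.8]
grip_width: 0.0871
```

Request:
{"fn": "arm_command", "kwargs": {
  "targets": [
    [4,-4.6,0,0,8.7],
    [8,-9.2,0,0,8.7],
    [12,-13.8,0,0,8.7],
    [16,-18.4,0,0,8.7],
    [20,-23,0,0,8.7]
  ]
}}

```text
time: 1.4
position: [0.4317, 0.0351, 0.2401]
tool_rot: [0.973, 0.232, 0.0, 0.0]
ft_force: [1.1, 0.0, 0.2]
grip_width: 0.0869
```

```bash
python3 go.py .447 .101 .24 26.3
```

```text
pos [0.4317 0.0351 0.2401] yaw 26.80 tilt [ 6.e-04 -2.e-04 -1.e+00] cm [ 4.34 -5.2   0.01] spin 0.009 q [-0.18  0.21  1.84 -0.    1.09  0.93] F [1.13 0.05 0.22] w 0.0869 t 1.4
```

Request:
{"fn": "arm_command", "kwargs": {
  "targets": [
    [2.5,-3,0,0,7],
    [4.3,-5.2,0,0,7],
    [4.3,-5.2,0,0,7],
    [4.3,-5.2,0,0,7]
  ]
}}

```text
time: 1.9
position: [0.446, 0.0984, 0.2397]
tool_rot: [0.973, 0.232, -0.0, 0.0]
ft_force: [0.3, 0.2, -0.6]
grip_width: 0.0704
```

```bash
python3 -c "
from h import *
snap('wrist','w1')";python3 go.py .447 .101 .24 26.3
```

```text
pos [0.446  0.0981 0.2398] yaw 26.76 tilt [-6.e-04 -5.e-04 -1.e+00] cm [ 0.22 -0.22 -0.02] spin 0.008 q [-0.03  0.25  1.79 -0.    1.1   1.08] F [ 0.39  0.33 -0.87] w 0.0702 t 1.95
```

View pics/w1.png

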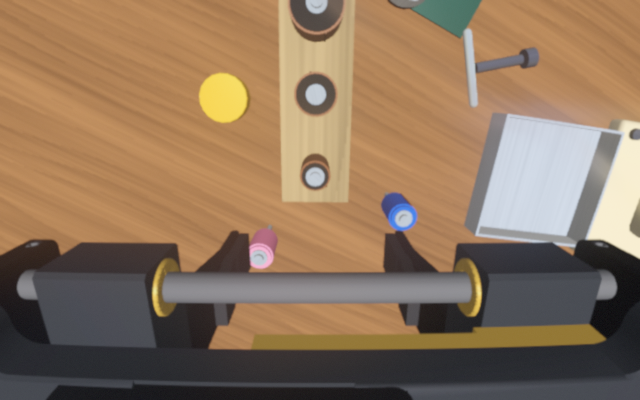

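```bash
python3 - <<'E'
from h import *
z=load('w1')
for n,q,h in [('slim',(315.5,177),.1105),('mid',(316,94.5),.1105),('blk c',(282.5,202),.055),('blk c',(348.5,202),.055),('pink',(259,258),.0955),('blue',(404,219),.0955),('wax',(224,98),.022)]:
    print(n,onplane(z,*q,h).round(4),bydepth(z,*q).round(4))
E
```

```text
slim [0.4494 0.1016 0.1105] [0.4495 0.1017 0.1109]
mid [0.5165 0.135  0.1105] [0.5165 0.135  0.1089]
blk c [0.3948 0.1163 0.055 ] [0.3773 0.1137 0.0015]
blk c [0.4286 0.0493 0.055 ] [ 0.4155  0.0365 -0.0008]
pink [0.34   0.114  0.0955] [0.3398 0.114  0.0952]
blue [ 0.4478 -0.0012  0.0955] [ 0.4477 -0.0014  0.0952]
wax [0.4664 0.2278 0.022 ] [0.4665 0.2278 0.0224]
```

```bash
python3 go.py .449 .101 .061 26.3
```

```text
pos [0.446  0.0981 0.2398] yaw 26.76 tilt [-6.e-04 -5.e-04 -1.e+00] cm [ 0.41 -0.13 17.88] spin 0.008 q [-0.03  0.25  1.79 -0.    1.1   1.08] F [ 0.39  0.33 -0.87] w 0.0702 t 1.95
```

Request:
{"fn": "arm_command", "kwargs": {
  "targets": [
    [0.4,-0.1,4,0,7],
    [0.4,-0.1,8,0,7],
    [0.4,-0.1,12,0,7],
    [0.4,-0.1,15,0,7],
    [0.4,-0.1,17.7,0,7]
  ]
}}

```text
time: 2.58
position: [0.4495, 0.1002, 0.0619]
tool_rot: [0.973, 0.231, -0.0, 0.0]
ft_force: [-0.2, 0.2, 0.2]
grip_width: 0.0699
```

Request:
{"fn": "arm_command", "kwargs": {
  "targets": [
    [0,0,0,0,5],
    [0,0,0,0,3.5],
    [0,0,0,0,2.5],
    [0,0,0,0,2.5]
  ],
  "newtons": 15
}}

```text
time: 3.08
position: [0.4502, 0.1016, 0.0639]
tool_rot: [0.973, 0.232, 0.001, 0.0]
ft_force: [-0.8, -0.1, 0.2]
grip_width: 0.0379
```

```bash
python3 go.py .449 .101 .061 26.3;python3 -c "
from h import *
snap('side','s1')
z=load('s1');a=cv2.resize(z['p'][150:300,250:450,::-1],None,fx=3.7,fy=3.7,interpolation=cv2.INTER_CUBIC);cv2.imwrite('pics/s1z.png',a)"
```

```text
pos [0.4502 0.1016 0.0639] yaw 26.80 tilt [ 0.0022 -0.     -1.    ] cm [-0.13 -0.    0.29] spin 0.009 q [-0.02  0.55  1.96  0.    0.63  1.08] F [-0.79 -0.05  0.18] w 0.0379 t 3.08
```

View pics/s1z.png

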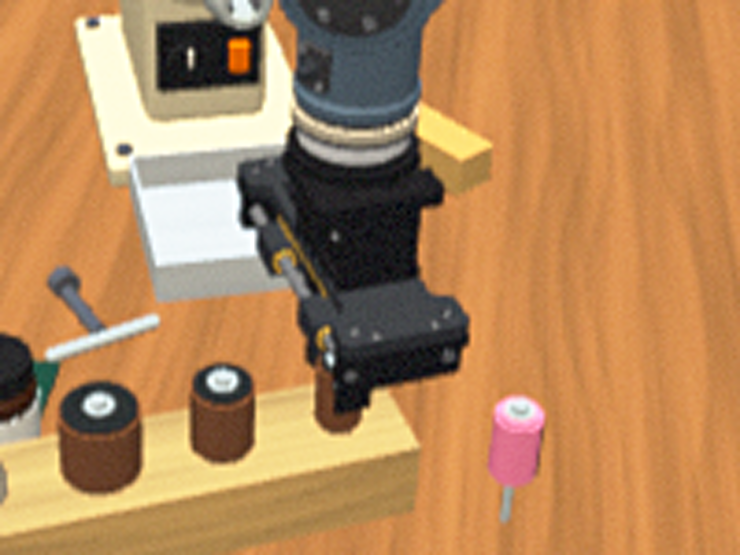

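Request:
{"fn": "arm_command", "kwargs": {
  "targets": [
    [-0.1,0,0.4,0,3.8],
    [-0.1,0,0.4,0,2.5],
    [-0.1,0,0.4,0,2.5],
    [-0.1,0,0.4,0,2.5],
    [-0.1,0,0.4,0,2.5]
  ]
}}

```text
time: 3.75
position: [0.4486, 0.1012, 0.0589]
tool_rot: [0.973, 0.232, -0.0, -0.0]
ft_force: [0.1, 0.1, -1.6]
grip_width: 0.0298
```

Request:
{"fn": "arm_command", "kwargs": {
  "targets": [
    [0,0,-2,0,2.5],
    [0,0,-4,0,2.5],
    [0,0,-7,0,2.5],
    [0,0,-9,0,2.5],
    [0,0,-9,0,2.5]
  ]
}}

```text
time: 4.38
position: [0.4497, 0.1012, 0.1501]
tool_rot: [0.973, 0.232, 0.002, 0.0]
ft_force: [-0.3, -0.1, -0.8]
grip_width: 0.0297
```

```bash
python3 go.py .449 .101 .061 26.3;python3 -c "
from h import *
snap('wrist','w2');snap('side','s2')
z=load('s2');a=cv2.resize(z['p'][150:300,250:450,::-1],None,fx=3.7,fy=3.7,interpolation=cv2.INTER_CUBIC);cv2.imwrite('pics/s2z.png',a)"
```

```text
pos [0.4497 0.1012 0.1501] yaw 26.81 tilt [ 3.8e-03 -1.0e-04 -1.0e+00] cm [-0.1  -0.03  8.91] spin 0.009 q [-0.02  0.39  1.89  0.    0.86  1.08] F [-0.34 -0.07 -0.77] w 0.0297 t 4.38
```

View pics/s2z.png

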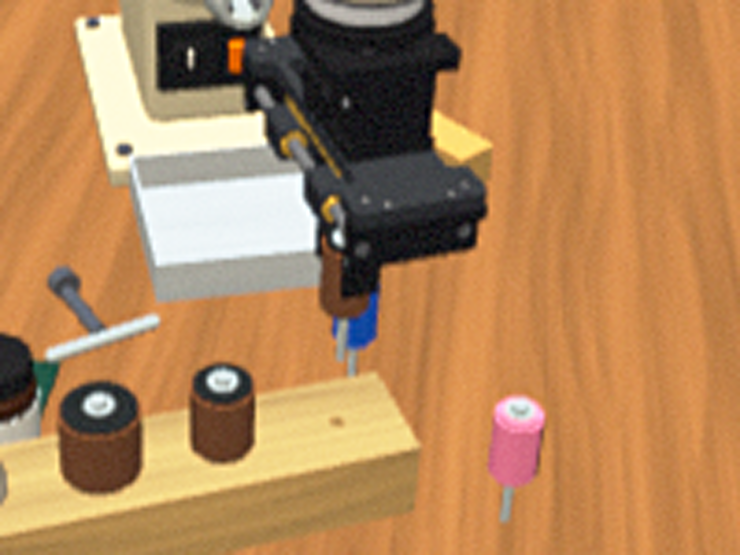

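View pics/w2.png

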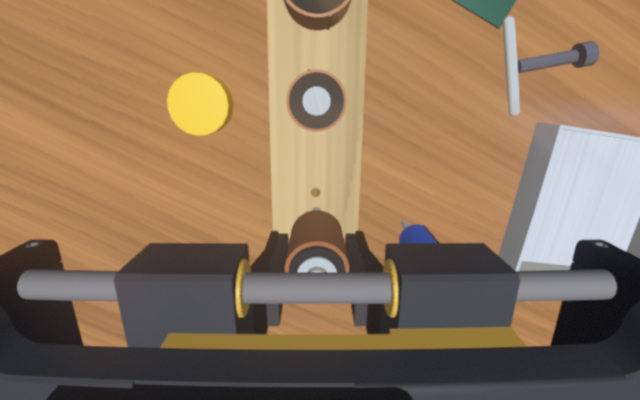

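```bash
python3 go.py .40 .35 .15;python3 -c "
from h import *
s=load('side0');t=load('top0')
for P in [(.4,.35,0),(.5,.4,0),(.4,.25,0),(.45,.37,.02)]: print(P,proj(s,P).round(),proj(t,P).round())"
```

```text
pos [0.4481 0.1012 0.1485] yaw 26.80 tilt [-6.e-04  0.e+00 -1.e+00] cm [  6.92 -24.38  -0.14] spin  q [-0.02  0.39  1.89  0.    0.86  1.08] F [ 1.03  0.3  -1.84] w 0.0292 t 4.47
(0.4, 0.35, 0) [349. 372.] [187. 252.]
(0.5, 0.4, 0) [293. 388.] [171. 218.]
(0.4, 0.25, 0) [353. 332.] [221. 252.]
(0.45, 0.37, 0.02) [322. 371.] [178. 235.]
```

Request:
{"fn": "arm_command", "kwargs": {
  "targets": [
    [1.2,-4.5,0,0,2.5],
    [2.4,-9,0,0,2.5],
    [3.6,-13.5,0,0,2.5],
    [4.8,-18,0,0,2.5],
    [6,-22.6,0,0,2.5]
  ]
}}

```text
time: 5.1
position: [0.399, 0.3309, 0.1473]
tool_rot: [0.973, 0.232, -0.001, 0.0]
ft_force: [0.8, -0.3, -1.1]
grip_width: 0.0296
```

Request:
{"fn": "arm_command", "kwargs": {
  "targets": [
    [0,0,3,0,2.5],
    [0,0,6,0,2.5],
    [0,0,8.5,0,2.5],
    [0,0,9.4,0,2.5],
    [0,0,9.4,0,2.5]
  ]
}}

```text
time: 5.72
position: [0.3996, 0.3296, 0.0539]
tool_rot: [0.973, 0.232, -0.001, 0.0]
ft_force: [0.1, 0.3, -0.3]
grip_width: 0.0295
```

```bash
python3 go.py .40 .33 .044;python3 -c "
from h import *
snap('side','s3')
z=load('s3');a=cv2.resize(z['p'][250:400,250:450,::-1],None,fx=3.7,fy=3.7,interpolation=cv2.INTER_CUBIC);cv2.imwrite('pics/s3z.png',a)"
```

```text
pos [0.3996 0.3296 0.0539] yaw 26.79 tilt [-0.0022 -0.0011 -1.    ] cm [ 0.06 -0.02  0.99] spin  q [0.47 0.62 1.82 0.   0.7  1.58] F [ 0.13  0.28 -0.32] w 0.0295 t 5.72
```

View pics/s3z.png

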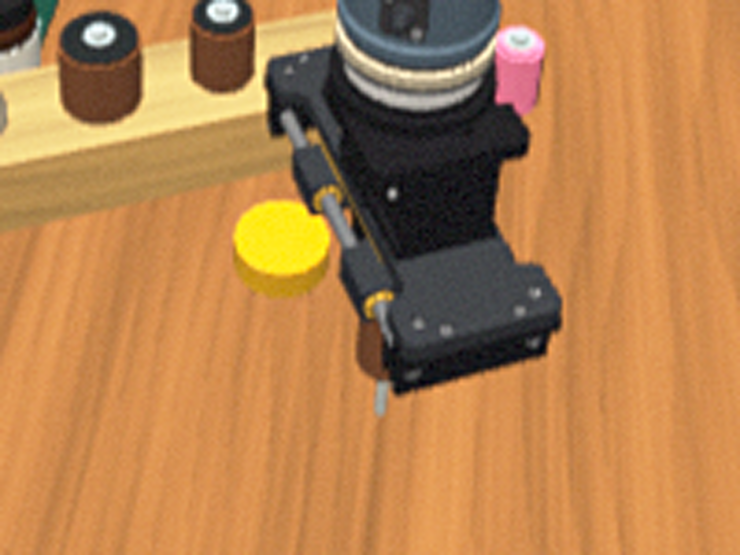

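Request:
{"fn": "arm_command", "kwargs": {
  "targets": [
    [0,0,0.7,0,2.5],
    [0,0,1.1,0,2.5],
    [0.4,0,1.2,0,2.5],
    [0.8,0,1.2,0,2.5],
    [1.2,0,1.2,0,2.5]
  ],
  "newtons": 6
}}

```text
time: 6.4
position: [0.4111, 0.3354, 0.043]
tool_rot: [0.973, 0.232, -0.0, 0.0]
ft_force: [-1.4, 0.1, 0.2]
grip_width: 0.0297
```

```bash
python3 go.py .40 .33 .044;python3 -c "
from h import *
snap('side','s4')
z=load('s4');a=cv2.resize(z['p'][250:400,250:450,::-1],None,fx=3.7,fy=3.7,interpolation=cv2.INTER_CUBIC);cv2.imwrite('pics/s4z.png',a)"
```

```text
pos [0.4111 0.3354 0.043 ] yaw 26.81 tilt [-2.e-04 -1.e-04 -1.e+00] cm [-1.24 -0.02 -0.1 ] spin  q [ 0.47  0.65  1.8  -0.    0.7   1.58] F [-1.36  0.08  0.23] w 0.0297 t 6.4
```

View pics/s4z.png

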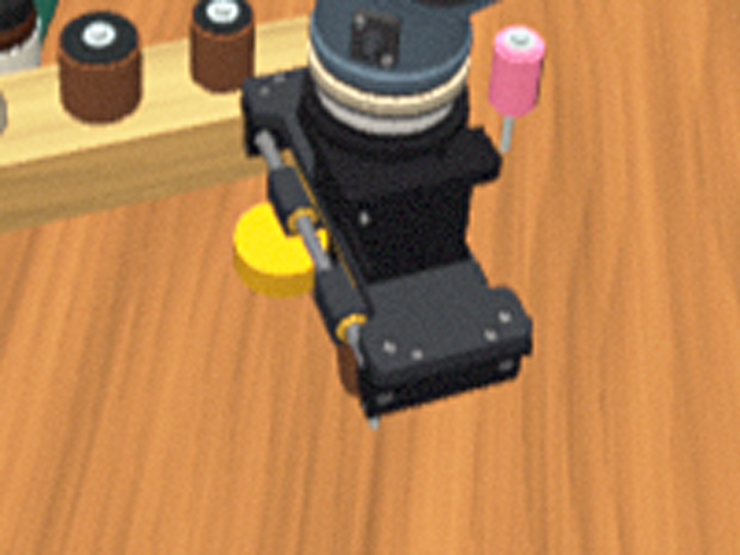

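Request:
{"fn": "arm_command", "kwargs": {
  "targets": [
    [0.6,0,0.1,0,2.5],
    [1.2,0,0.4,0,2.5],
    [1.9,0,0.7,0,2.5],
    [2.5,0,1.1,0,2.5],
    [3.1,0,1.6,0,2.5]
  ]
}}

```text
time: 7.08
position: [0.4407, 0.3503, 0.0272]
tool_rot: [0.973, 0.232, 0.002, -0.0]
ft_force: [2.8, 1.1, 3.5]
grip_width: 0.0301
```

```bash
python3 go.py .40 .33 .044;python3 -c "
from h import *
snap('side','s5')
z=load('s5');a=cv2.resize(z['p'][250:400,250:450,::-1],None,fx=3.7,fy=3.7,interpolation=cv2.INTER_CUBIC);cv2.imwrite('pics/s5z.png',a)"
```

```text
pos [0.4407 0.3503 0.0272] yaw 26.80 tilt [ 0.0033  0.0017 -1.    ] cm [-4.54 -0.02 -1.7 ] spin  q [0.47 0.7  1.72 0.   0.71 1.58] F [2.79 1.11 3.54] w 0.0301 t 7.08
```

View pics/s5z.png

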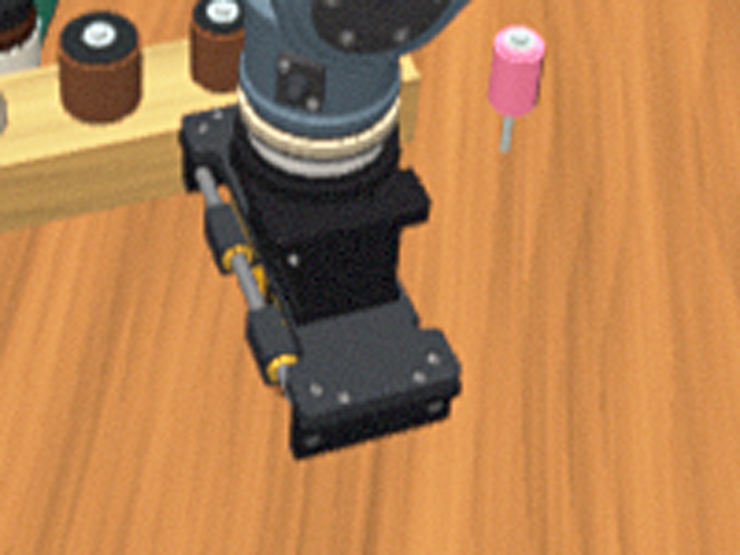

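```bash
python3 -c "
from h import *
snap('wrist','w5')"
```

```text
(no output)
```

View pics/w5.png

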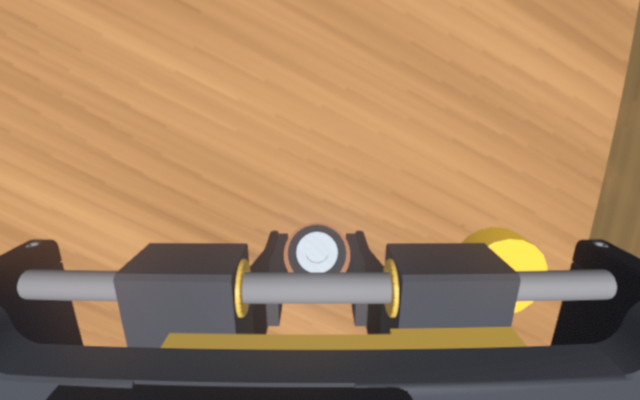

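Request:
{"fn": "arm_command", "kwargs": {
  "targets": [
    [0.5,0,0.5,0,2.5],
    [0.9,0,1.0,0,2.5],
    [1.3,0,1.4,0,2.5],
    [1.6,0,1.8,0,2.5],
    [2.0,0,2.2,0,2.5]
  ]
}}

```text
time: 7.8
position: [0.4547, 0.3575, 0.0039]
tool_rot: [0.973, 0.232, -0.002, 0.001]
ft_force: [0.2, -0.5, 0.2]
grip_width: 0.0298
```

```bash
python3 go.py .40 .33 .044;python3 -c "
from h import *
snap('wrist','w6')"
```

```text
pos [0.4547 0.3575 0.0039] yaw 26.81 tilt [-0.0041 -0.002  -1.    ] cm [-6.14 -0.01 -3.98] spin  q [0.47 0.75 1.68 0.   0.71 1.58] F [ 0.24 -0.46  0.18] w 0.0298 t 7.8
```

View pics/w6.png

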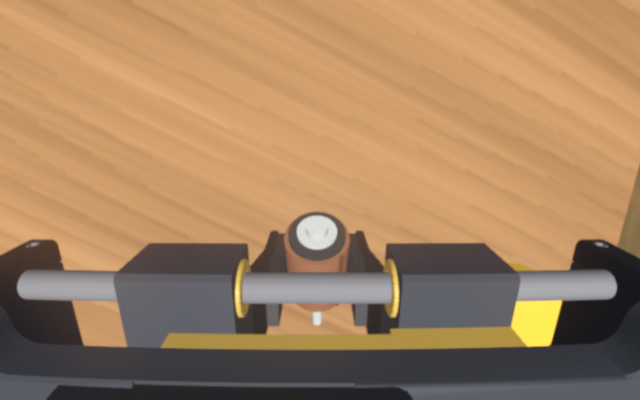

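Request:
{"fn": "arm_command", "kwargs": {
  "targets": [
    [0,0,0,0,3.8],
    [0,0,0.1,0,3.8],
    [0,0,0.2,0,3.8],
    [0,0,0.2,0,2.5],
    [0,0,0.2,0,2.5]
  ],
  "newtons": 20
}}

```text
time: 8.48
position: [0.4565, 0.3584, 0.003]
tool_rot: [0.973, 0.232, 0.0, -0.0]
ft_force: [0.4, 0.7, -0.2]
grip_width: 0.0276
```

Request:
{"fn": "arm_command", "kwargs": {
  "targets": [
    [0,0,0.2,0,2.5],
    [0,0,0.2,0,2.5]
  ],
  "newtons": 30
}}

```text
time: 8.72
position: [0.4567, 0.3586, 0.0016]
tool_rot: [0.973, 0.232, 0.0, -0.0]
ft_force: [-1.9, -0.9, 5.7]
grip_width: 0.0252
```

```bash
python3 go.py .40 .33 .044;python3 -c "
from h import *
snap('wrist','w7')"
```

```text
pos [0.4567 0.3586 0.0016] yaw 26.80 tilt [ 5.e-04  5.e-04 -1.e+00] cm [-6.34  0.   -4.24] spin  q [0.47 0.76 1.68 0.   0.7  1.58] F [-1.87 -0.86  5.69] w 0.0252 t 8.72
```

View pics/w7.png

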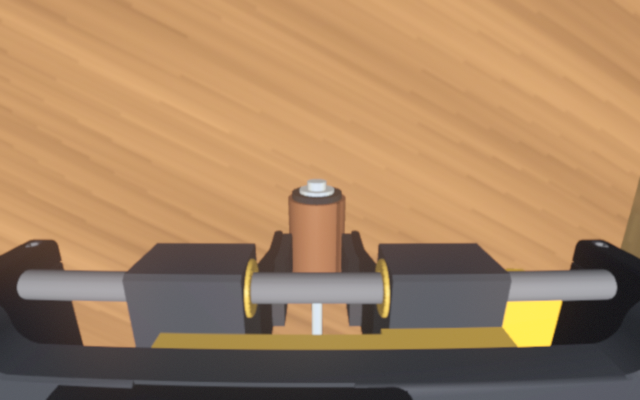

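```bash
python3 -c "
from h import *
z=load('w7');a=cv2.resize(z['p'][160:350,220:410,::-1],None,fx=4,fy=3.1,interpolation=cv2.INTER_CUBIC);cv2.imwrite('pics/w7z.png',a)
snap('side','s7')
z=load('s7');a=cv2.resize(z['p'][250:400,220:420,::-1],None,fx=3.7,fy=3.7,interpolation=cv2.INTER_CUBIC);cv2.imwrite('pics/s7z.png',a)
z=load('w7')
for v in range(176,335,6): print(v,bydepth(z,317,v).round(4),bydepth(z,280,v).round(4))
"
```

```text
176 [0.4879 0.3745 0.0005] [0.4784 0.3929 0.    ]
182 [0.4888 0.375  0.0188] [0.4758 0.3915 0.0018]
188 [0.4863 0.3738 0.0201] [ 0.472   0.39   -0.0006]
194 [0.4845 0.3729 0.0238] [4.690e-01 3.885e-01 2.000e-04]
200 [0.4828 0.372  0.0278] [ 0.4654  0.3869 -0.001 ]
206 [0.4804 0.3708 0.0289] [ 4.624e-01  3.854e-01 -4.000e-04]
212 [0.4781 0.3696 0.0303] [ 0.4588  0.3839 -0.0011]
218 [0.4754 0.3683 0.0305] [0.4561 0.3824 0.0007]
224 [0.4723 0.3667 0.0295] [ 4.525e-01  3.808e-01 -2.000e-04]
230 [0.4696 0.3653 0.0298] [0.4583 0.3809 0.0222]
236 [0.4667 0.3639 0.0295] [0.4581 0.3801 0.0287]
242 [0.4638 0.3624 0.0294] [0.4579 0.3793 0.0349]
248 [0.4611 0.361  0.0299] [0.4578 0.3786 0.0406]
254 [0.4579 0.3594 0.0293] [0.4575 0.3779 0.0458]
260 [0.4551 0.358  0.0297] [0.4582 0.3774 0.0524]
266 [0.4521 0.3565 0.0298] [0.458  0.3768 0.057 ]
272 [0.4862 0.3738 0.1051] [0.4814 0.3824 0.1044]
278 [0.486  0.3737 0.1078] [0.4815 0.3821 0.1074]
284 [0.4852 0.3733 0.1091] [0.4807 0.3815 0.1087]
290 [0.4835 0.3724 0.1089] [0.4798 0.381  0.1098]
296 [0.4832 0.3723 0.1112] [0.479  0.3805 0.111 ]
302 [0.4807 0.371  0.1094] [0.4758 0.3793 0.1086]
308 [0.4225 0.3415 0.0177] [0.4491 0.3711 0.0713]
314 [0.4197 0.3401 0.0189] [0.4473 0.3701 0.0723]
320 [0.4153 0.3379 0.0178] [0.4439 0.3687 0.071 ]
326 [0.4115 0.3359 0.0176] [0.3887 0.3511 0.    ]
332 [0.4082 0.3343 0.0182] [0.385  0.3493 0.0007]
```

View pics/w7z.png

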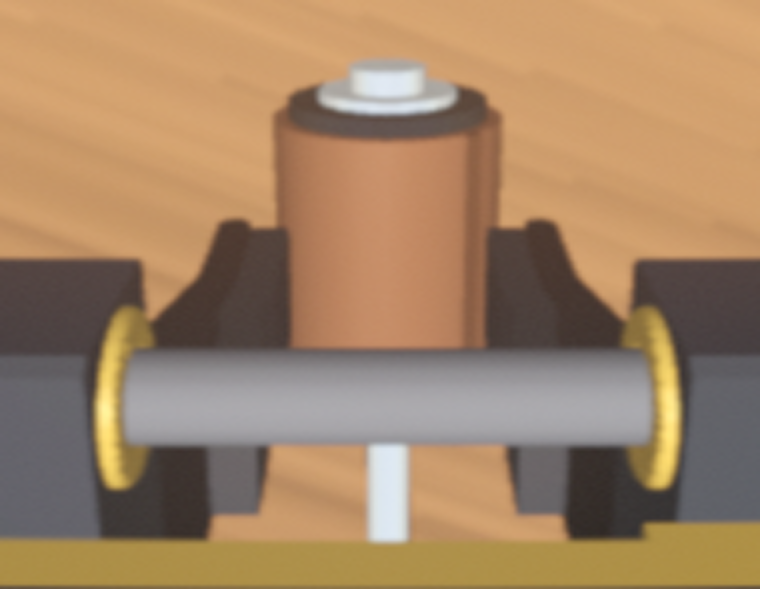

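View pics/s7z.png

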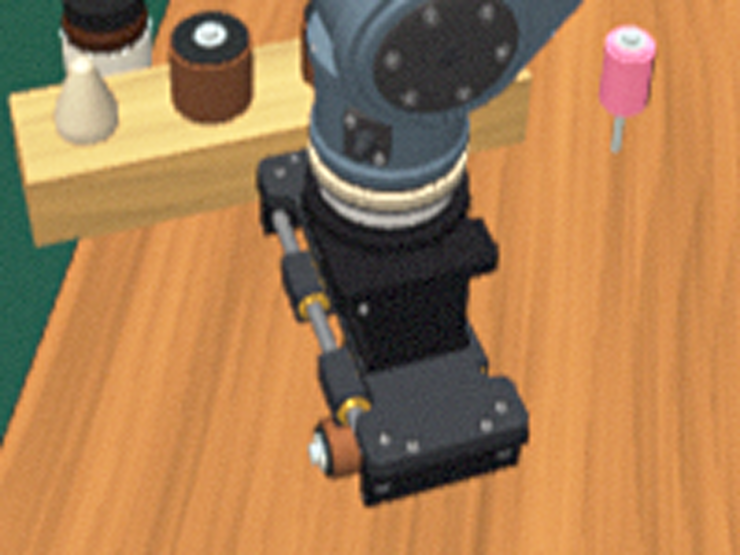

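Request:
{"fn": "arm_command", "kwargs": {
  "targets": [
    [0,0,0,0,2.5],
    [0,0,0,0,2.5]
  ],
  "newtons": 8
}}

```text
time: 9.07
position: [0.4566, 0.3587, 0.0016]
tool_rot: [0.973, 0.232, 0.0, -0.0]
ft_force: [-1.1, -0.1, 6.1]
grip_width: 0.0253
```

```bash
python3 go.py .40 .33 .044
```

```text
pos [0.4566 0.3587 0.0016] yaw 26.80 tilt [ 6.e-04  5.e-04 -1.e+00] cm [-6.34  0.   -4.24] spin  q [0.47 0.76 1.68 0.   0.7  1.58] F [-1.09 -0.13  6.06] w 0.0253 t 9.07
```

```bash
python3 -c "
from h import *
snap('wrist','w8');z=load('w8')
o=robot.get_obs();Rm=R.from_quat(o['tool_rot'])
for u in list(range(264,296,4))+list(range(338,372,4)):
  print(u,[ (v,*(Rm.inv().apply(bydepth(z,u,v)-o['position'])*1000).round(0).astype(int)) for v in range(224,250,3)])
"
```

```text
264 [(224, np.int64(6), np.int64(-31), np.int64(2)), (227, np.int64(5), np.int64(-31), np.int64(1)), (230, np.int64(2), np.int64(-31), np.int64(2)), (233, np.int64(0), np.int64(-31), np.int64(2)), (236, np.int64(-2), np.int64(-31), np.int64(2)), (239, np.int64(-3), np.int64(-31), np.int64(2)), (242, np.int64(-5), np.int64(-31), np.int64(2)), (245, np.int64(-7), np.int64(-32), np.int64(2)), (248, np.int64(-9), np.int64(-32), np.int64(1))]
268 [(224, np.int64(6), np.int64(-29), np.int64(2)), (227, np.int64(4), np.int64(-29), np.int64(2)), (230, np.int64(3), np.int64(-29), np.int64(0)), (233, np.int64(1), np.int64(-29), np.int64(2)), (236, np.int64(-1), np.int64(-29), np.int64(1)), (239, np.int64(-3), np.int64(-29), np.int64(1)), (242, np.int64(-5), np.int64(-29), np.int64(1)), (245, np.int64(-7), np.int64(-29), np.int64(1)), (248, np.int64(-9), np.int64(-29), np.int64(1))]
272 [(224, np.int64(6), np.int64(-26), np.int64(2)), (227, np.int64(4), np.int64(-26), np.int64(2)), (230, np.int64(3), np.int64(-26), np.int64(1)), (233, np.int64(1), np.int64(-27), np.int64(2)), (236, np.int64(-1),
[... 5810 characters left out ...]
np.int64(29), np.int64(1)), (236, np.int64(-2), np.int64(29), np.int64(2)), (239, np.int64(-3), np.int64(29), np.int64(2)), (242, np.int64(-5), np.int64(29), np.int64(2)), (245, np.int64(-7), np.int64(29), np.int64(2)), (248, np.int64(-9), np.int64(29), np.int64(1))]
370 [(224, np.int64(6), np.int64(31), np.int64(1)), (227, np.int64(4), np.int64(31), np.int64(2)), (230, np.int64(2), np.int64(31), np.int64(2)), (233, np.int64(1), np.int64(31), np.int64(1)), (236, np.int64(-1), np.int64(31), np.int64(2)), (239, np.int64(-3), np.int64(31), np.int64(2)), (242, np.int64(-5), np.int64(31), np.int64(1)), (245, np.int64(-7), np.int64(31), np.int64(2)), (248, np.int64(-9), np.int64(32), np.int64(3))]
```

Request:
{"fn": "arm_command", "kwargs": {
  "targets": [
    [0,0,0,0,4.4],
    [0,0,-0.1,0,4.4],
    [0,0,-0.1,0,4.4],
    [0,0,0.5,0,4.4],
    [0,0,1.2,0,4.4]
  ]
}}

```text
time: 9.75
position: [0.4564, 0.3583, -0.0116]
tool_rot: [0.973, 0.232, -0.0, 0.0]
ft_force: [0.4, 0.2, -0.2]
grip_width: 0.0434
```

```bash
python3 go.py .40 .33 .044;python3 -c "
from h import *
snap('wrist','w9')"
```

```text
pos [ 0.4564  0.3583 -0.0116] yaw 26.80 tilt [-1.e-04 -1.e-04 -1.e+00] cm [-6.31 -0.02 -5.56] spin  q [0.47 0.78 1.69 0.   0.67 1.58] F [ 0.43  0.23 -0.15] w 0.0434 t 9.75
```

View pics/w9.png

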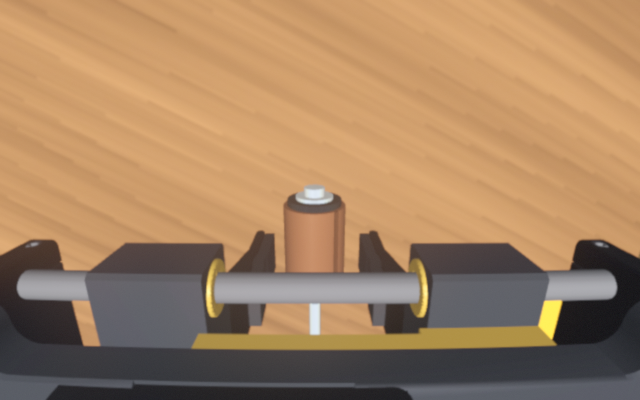

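No contact at TCP −12 mm, so the fingers do end about 20 mm short of the reported TCP. Now I close and lift.

Request:
{"fn": "arm_command", "kwargs": {
  "targets": [
    [0,0,0,0,2.5],
    [0,0,0,0,2.5],
    [0,0,0,0,2.5],
    [0,0,0,0,2.5]
  ],
  "newtons": 25
}}

```text
time: 10.3
position: [0.4565, 0.3584, -0.011]
tool_rot: [0.973, 0.232, 0.0, -0.0]
ft_force: [-0.2, 0.3, -0.3]
grip_width: 0.0292
```

Request:
{"fn": "arm_command", "kwargs": {
  "targets": [
    [0,0,-1,0,2.5],
    [0,0,-4,0,2.5],
    [0,0,-8,0,2.5],
    [0,0,-13,0,2.5],
    [0,0,-18,0,2.5]
  ]
}}

```text
time: 10.92
position: [0.4561, 0.3582, 0.1711]
tool_rot: [0.973, 0.232, 0.0, -0.0]
ft_force: [0.1, -0.3, -0.3]
grip_width: 0.0293
```

```bash
python3 go.py .40 .33 .044;python3 -c "
from h import *
snap('wrist','w10')
snap('side','s10')
z=load('s10');a=cv2.resize(z['p'][180:380,200:460,::-1],None,fx=3,fy=3,interpolation=cv2.INTER_CUBIC);cv2.imwrite('pics/s10z.png',a)"
```

```text
pos [0.4561 0.3582 0.1711] yaw 26.80 tilt [ 2.e-04  1.e-04 -1.e+00] cm [-6.28 -0.02 12.7 ] spin  q [0.47 0.5  1.58 0.   1.06 1.58] F [ 0.15 -0.28 -0.28] w 0.0293 t 10.93
```

View pics/w10.png

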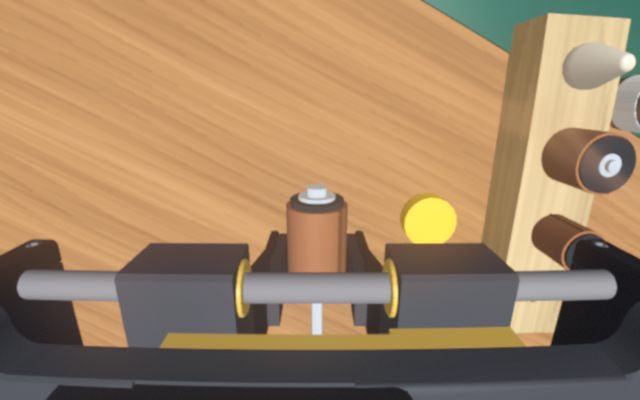

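View pics/s10z.png

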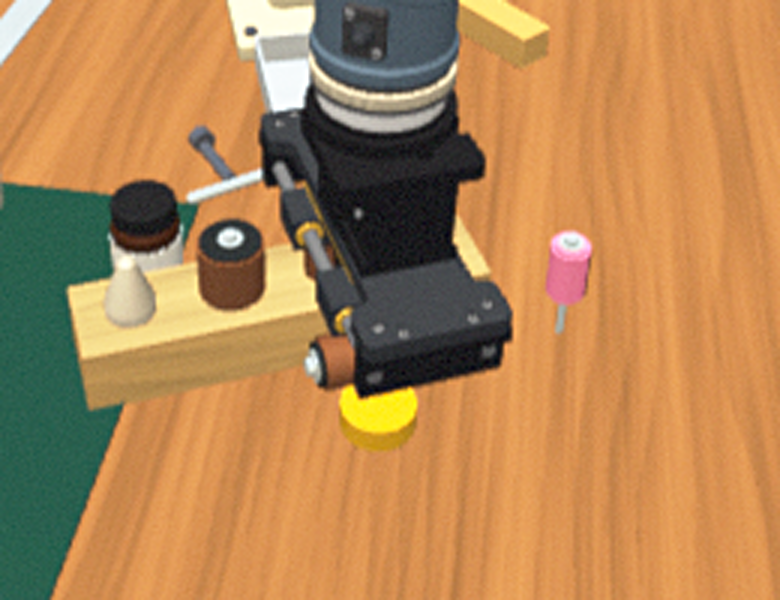

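```bash
cat > rel.py <<'E'
import sys
from h import *
def rel(fn):
    z=load(fn);o=robot.get_obs();Rm=R.from_quat(o['tool_rot'])
    for u in (309,317,325):
        print(u,[tuple((Rm.inv().apply(bydepth(z,u,v)-o['position'])*1000).round(1).tolist()) for v in range(184,272,7)])
    for u in (314,317,320):
        print('sh',u,[tuple((Rm.inv().apply(bydepth(z,u,v)-o['position'])*1000).round(1).tolist()) for v in range(306,335,4)])
rel(sys.argv[1])
E
python3 rel.py w10
```

```text
309 [(-20.0, -8.2, 175.1), (30.6, -3.7, -25.1), (27.9, -3.6, -27.4), (26.5, -3.5, -33.5), (23.3, -3.5, -33.7), (20.4, -3.5, -35.1), (17.1, -3.5, -35.2), (13.2, -3.6, -34.0), (11.1, -3.5, -37.0), (6.8, -3.6, -35.5), (3.7, -3.6, -36.4), (-0.3, -3.7, -35.5), (-3.7, -3.7, -36.1)]
317 [(31.7, 0.1, -16.7), (30.5, 0.1, -25.0), (27.7, 0.1, -26.7), (26.3, 0.1, -33.0), (23.1, 0.1, -33.3), (21.0, 0.1, -36.5), (17.4, 0.1, -36.0), (14.3, 0.1, -36.7), (11.0, 0.1, -36.9), (7.2, 0.1, -36.1), (3.9, 0.1, -36.6), (0.3, 0.1, -36.6), (-3.2, 0.1, -36.9)]
325 [(-19.9, 9.0, 174.9), (30.0, 3.9, -23.3), (27.8, 3.8, -27.2), (26.0, 3.7, -31.9), (23.3, 3.7, -33.7), (20.9, 3.6, -36.3), (17.1, 3.7, -35.2), (13.8, 3.7, -35.5), (10.7, 3.7, -36.4), (7.1, 3.7, -36.1), (3.3, 3.8, -35.6), (-0.0, 3.8, -36.0), (-3.8, 3.8, -35.8)]
sh 314 [(-32.9, -1.5, -24.2), (-35.0, -1.5, -24.7), (-37.3, -1.5, -25.0), (-40.2, -1.5, -24.4), (-42.7, -1.5, -24.6), (-45.4, -1.5, -24.4), (-48.4, -1.5, -24.0), (-51.6, -1.5, -23.3)]
sh 317 [(-32.8, 0.1, -24.3), (-35.3, 0.1, -24.3), (-37.0, 0.1, -25.3), (-39.6, 0.1, -25.2), (-42.5, 0.1, -24.9), (-44.6, 0.1, -25.4), (-47.3, 0.1, -25.3), (-50.8, 0.1, -24.2)]
sh 320 [(-33.9, 1.7, -22.8), (-34.9, 1.7, -24.8), (-37.5, 1.7, -24.6), (-40.6, 1.7, -24.0), (-42.8, 1.7, -24.5), (-45.0, 1.7, -24.9), (-48.5, 1.7, -23.8), (-50.4, 1.7, -24.7)]
```

```bash
python3 - <<'E'
from h import *
for f,p in (('w7',.0016),('w9',-.0116),('w10',.1711)):
    z=load(f); print(f,'top',[bydepth(z,315,v)[2].round(4) for v in range(235,265,5)],'cam',(-z['E'][:3,:3].T@z['E'][:3,3]).round(4),'camz-tcp',round((-z['E'][:3,:3].T@z['E'][:3,3])[2]-p,4),'floor',[bydepth(z,200,v)[2].round(4) for v in (60,100,150,200)],
    'rail',[round(float(z['d'][v,317]),4) for v in (280,286,292)],'fing',[round(float(z['d'][v,u]),4) for u in (275,283) for v in (240,250)])
E
```

```text
w7 top [np.float64(0.0295), np.float64(0.0294), np.float64(0.0296), np.float64(0.0304), np.float64(0.0298), np.float64(0.03)] cam [0.5254 0.3937 0.1845] camz-tcp 0.1829 floor [np.float64(-0.0005), np.float64(-0.0003), np.float64(-0.0006), np.float64(0.0002)] rail [0.0859, 0.0855, 0.0845] fing [0.1624, 0.1506, 0.1663, 0.1555]
w9 top [np.float64(0.0304), np.float64(0.0299), np.float64(0.0305), np.float64(0.0288), np.float64(0.0293), np.float64(0.0306)] cam [0.5252 0.3935 0.1712] camz-tcp 0.1828 floor [np.float64(-0.0001), np.float64(0.0008), np.float64(-0.0002), np.float64(-0.0004)] rail [0.085, 0.0838, 0.0835] fing [0.1856, 0.1871, 0.1861, 0.1866]
w10 top [np.float64(0.2109), np.float64(0.2123), np.float64(0.2112), np.float64(0.2129), np.float64(0.2117), np.float64(0.2118)] cam [0.5249 0.3933 0.3539] camz-tcp 0.1828 floor [np.float64(-0.0003), np.float64(-0.0006), np.float64(0.0012), np.float64(0.0001)] rail [0.0851, 0.0848, 0.0848] fing [0.1623, 0.1548, 0.165, 0.1564]
```

```bash
for i in 1 2; do python3 -c "
from h import *
z0=robot.get_obs()['position'];snap('wrist','w11');z=load('w11');z1=robot.get_obs()['position'];m=np.linalg.inv(z['E'])[:3,3];print(z0,z1,m-z0,m-z1,np.mean([bydepth(z,317,v)[2] for v in range(235,265,5)])-z0[2])"; python3 rel.py w11|tail -1; python3 go.py .4 .3 .2;done
```

```text
[0.46034607 0.36055153 0.17578028] [0.45846654 0.35946533 0.17282194] [0.06651057 0.03400555 0.18386234] [0.0683901  0.03509174 0.18682068] 0.040488445483275376
sh 320 [(-26.9, 1.4, -30.5), (-28.4, 1.4, -31.8), (-31.8, 1.4, -30.5), (-34.5, 1.4, -30.3), (-36.7, 1.4, -30.7), (-38.8, 1.4, -31.4), (-41.8, 1.4, -30.8), (-44.5, 1.4, -30.7)]
pos [0.4585 0.3595 0.1728] yaw 26.81 tilt [ 0.0073  0.0037 -1.    ] cm [-7.88  2.67 -2.78] spin  q [ 0.47  0.5   1.58 -0.    1.05  1.58] F [-0.62 -1.44 -0.97] w 0.0293 t 11.07
[0.45846654 0.35946533 0.17282194] [0.45674063 0.35854927 0.17050937] [0.06745117 0.03450933 0.18344222] [0.06917708 0.03542539 0.18575479] 0.04125345007428419
sh 320 [(-26.8, 1.4, -30.3), (-29.0, 1.4, -30.7), (-31.4, 1.4, -30.8), (-34.4, 1.5, -30.0), (-36.9, 1.5, -30.2), (-40.2, 1.5, -29.2), (-41.9, 1.5, -30.3), (-44.7, 1.5, -30.1)]
pos [0.4567 0.3585 0.1705] yaw 26.81 tilt [ 0.0025  0.0013 -1.    ] cm [-7.7   2.67 -2.97] spin  q [ 0.47  0.5   1.58 -0.    1.05  1.58] F [-0.82 -0.6  -1.76] w 0.0291 t 11.12
```

Request:
{"fn": "arm_command", "kwargs": {
  "targets": [
    [-1.5,2.7,-3,0,2.5],
    [-3.6,6.6,-6,0,2.5],
    [-5.9,10.8,-8.5,0,2.5],
    [-8.2,15,-10,0,2.5],
    [-10.5,19.2,-10,0,2.5]
  ]
}}

```text
time: 11.75
position: [0.4487, 0.1382, 0.2685]
tool_rot: [0.973, 0.232, -0.0, -0.0]
ft_force: [1.0, -0.5, -1.0]
grip_width: 0.0293
```

Request:
{"fn": "arm_command", "kwargs": {
  "targets": [
    [-2.4,4.4,0,0,2.5],
    [-4.8,8.8,0,0,2.5],
    [-7,12.9,0,0,2.5],
    [-9,16.5,0,0,2.5],
    [-10.7,19.6,0,0,2.5]
  ]
}}

```text
time: 12.38
position: [0.4406, -0.0846, 0.2671]
tool_rot: [0.973, 0.231, -0.002, -0.001]
ft_force: [1.0, 0.1, -0.6]
grip_width: 0.029
```

Request:
{"fn": "arm_command", "kwargs": {
  "targets": [
    [-1.2,2.2,0,0,2.5],
    [-2,3.7,0,0,2.5],
    [-2.7,5,0,0,2.5],
    [-3.1,5.8,0,0,2.5],
    [-3.1,5.8,0,0,2.5]
  ]
}}

```text
time: 13.0
position: [0.4407, -0.1494, 0.2688]
tool_rot: [0.973, 0.232, -0.0, -0.0]
ft_force: [-0.6, -0.4, -0.8]
grip_width: 0.0295
```

```bash
python3 -c "
from h import *
z0=robot.get_obs()['position'];snap('wrist','w12');print(z0,robot.get_obs()['position'])"; python3 go.py .44 -.15 .27
```

```text
[ 0.44074546 -0.14935563  0.26884762] [ 0.44065611 -0.14891072  0.26886266]
pos [ 0.4407 -0.1489  0.2689] yaw 26.81 tilt [-2.e-04  6.e-04 -1.e+00] cm [-0.11  0.07 -0.11] spin  q [-0.57  0.23  1.73  0.    1.19  0.54] F [ 0.82  0.26 -0.52] w 0.0297 t 13.05
```

View pics/w12.png

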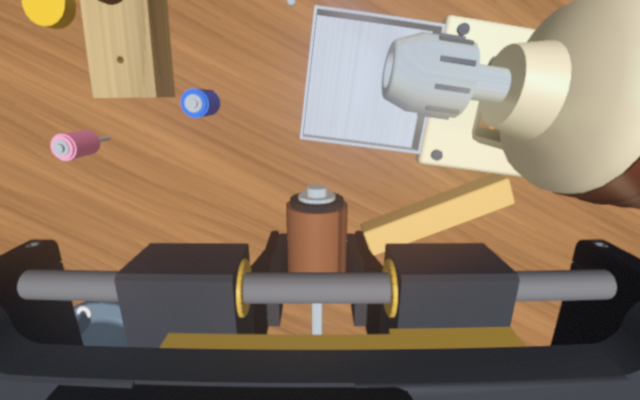

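```bash
cat > chuck.py <<'E'
from h import *
import sys
z=load(sys.argv[1]); u0,u1,v0,v1=map(int,sys.argv[2:6])
P=[]
for v in range(v0,v1):
    for u in range(u0,u1):
        p=bydepth(z,u,v)
        if .17<p[2]<.245 : P.append((*p,u,v))
P=np.array(P)
for ang in (-69.3,-70.1):
    a=np.radians(ang);ax=np.array([np.cos(a),np.sin(a)]);n=np.array([-ax[1],ax[0]])
    o=np.array([.55,-.15]);s=(P[:,:2]-o)@ax;l=(P[:,:2]-o)@n
    print(ang,'smin',np.sort(s)[[0,5,20,50]].round(4))
    for s0 in np.arange(0,.09,.006):
        m=(s>=s0-.003)&(s<s0+.003)
        if m.sum()<20: continue
        L=l[m];Z=P[m,2]
        A=np.c_[2*L,2*Z,np.ones(len(L))];c=np.linalg.lstsq(A,L**2+Z**2,rcond=None)[0];r=np.sqrt(c[2]+c[0]**2+c[1]**2)
        print(round(s0,3),m.sum(),'lat %.4f z %.4f r %.4f'%(c[0],c[1],r),'extent',L.min().round(4),L.max().round(4),'zmax',np.sort(Z)[-5].round(4))
E
python3 chuck.py w12 375 515 25 125
python3 -c "
from h import *
z=load('w12');a=cv2.resize(z['p'][0:160,290:540,::-1],None,fx=3.2,fy=3.2,interpolation=cv2.INTER_CUBIC);cv2.imwrite('pics/w12z.png',a)"
```

```text
-69.3 smin [-0.0031 -0.0029 -0.0028 -0.0027]
0.0 1027 lat -0.0022 z 0.2137 r 0.0163 extent -0.0228 0.0181 zmax 0.2317
0.006 745 lat -0.0020 z 0.2105 r 0.0216 extent -0.025 0.0205 zmax 0.2337
0.012 850 lat -0.0021 z 0.2105 r 0.0240 extent -0.0275 0.0232 zmax 0.2363
0.018 784 lat -0.0020 z 0.2103 r 0.0255 extent -0.0276 0.0238 zmax 0.237
0.024 815 lat -0.0020 z 0.2100 r 0.0260 extent -0.0296 0.0257 zmax 0.2374
0.03 793 lat -0.0021 z 0.2102 r 0.0260 extent -0.0296 0.0249 zmax 0.2375
0.036 789 lat -0.0022 z 0.2102 r 0.0260 extent -0.0298 0.0251 zmax 0.2374
0.042 789 lat -0.0022 z 0.2100 r 0.0262 extent -0.0298 0.0252 zmax 0.2372
0.048 452 lat -0.0023 z 0.2101 r 0.0256 extent -0.0289 0.025 zmax 0.2366
0.054 68 lat -0.0032 z 0.2131 r 0.0094 extent -0.0131 0.0062 zmax 0.2231
0.06 318 lat -0.0027 z 0.2104 r 0.0117 extent -0.0147 0.0093 zmax 0.2227
0.066 321 lat -0.0028 z 0.2105 r 0.0116 extent -0.0148 0.0092 zmax 0.2232
0.072 323 lat -0.0028 z 0.2106 r 0.0115 extent -0.0149 0.0091 zmax 0.2228
0.078 1492 lat -0.0044 z 0.2084 r 0.0209 extent -0.0298 0.0248 zmax 0.2337
0.084 29 lat -0.0251 z 0.
[... 495 characters left out ...]
60 extent -0.0292 0.0254 zmax 0.2375
0.036 791 lat -0.0017 z 0.2101 r 0.0261 extent -0.0292 0.0256 zmax 0.2374
0.042 791 lat -0.0016 z 0.2100 r 0.0262 extent -0.0292 0.0258 zmax 0.2372
0.048 458 lat -0.0018 z 0.2103 r 0.0255 extent -0.0289 0.0253 zmax 0.2366
0.054 68 lat -0.0024 z 0.2131 r 0.0093 extent -0.0124 0.007 zmax 0.2231
0.06 315 lat -0.0018 z 0.2104 r 0.0117 extent -0.0139 0.0101 zmax 0.2227
0.066 324 lat -0.0018 z 0.2105 r 0.0116 extent -0.0139 0.0101 zmax 0.2232
0.072 320 lat -0.0018 z 0.2105 r 0.0115 extent -0.0139 0.0101 zmax 0.2228
0.078 1492 lat -0.0033 z 0.2083 r 0.0209 extent -0.0287 0.0259 zmax 0.2337
0.084 32 lat -0.0236 z 0.2264 r 0.0026 extent -0.0267 -0.0223 zmax 0.2288
```

View pics/w12z.png

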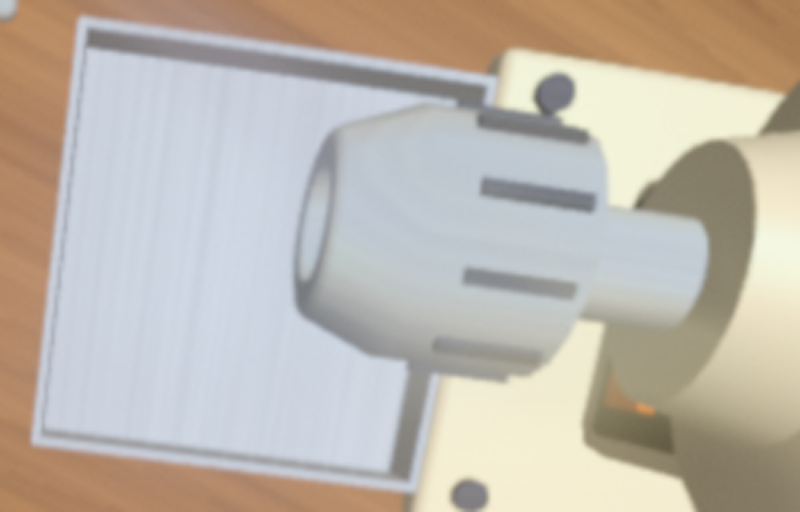

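Request:
{"fn": "arm_command", "kwargs": {
  "targets": [
    [0.5,-2.5,0,-0.17,2.5],
    [1.8,-4,0,-0.34,2.5],
    [4,-4.1,0,-0.51,2.5],
    [6.5,-4.1,0,-0.68,2.5],
    [8.5,-4.1,0,-0.85,2.5]
  ]
}}

```text
time: 13.68
position: [0.4987, -0.0729, 0.2691]
tool_rot: [0.788, 0.615, 0.0, -0.0]
ft_force: [-0.6, -1.0, -1.5]
grip_width: 0.0293
```

```bash
python3 go.py .5172 -.0646 .2695 109.9
```

```text
pos [ 0.4987 -0.0729  0.2691] yaw 75.92 tilt [ 2.e-04  3.e-04 -1.e+00] cm [ 1.26  1.59 -0.04] spin -0.593 q [-0.37  0.28  1.64  0.    1.21 -0.12] F [-0.55 -0.96 -1.47] w 0.0293 t 13.68
```

Request:
{"fn": "arm_command", "kwargs": {
  "targets": [
    [0.4,0.5,0,-0.16,2.5],
    [0.8,1,0,-0.32,2.5],
    [1.25,1.6,0,-0.46,2.5],
    [1.25,1.6,0,-0.56,2.5],
    [1.25,1.6,0,-0.593,2.5]
  ]
}}

```text
time: 14.3
position: [0.5165, -0.0654, 0.2689]
tool_rot: [0.577, 0.817, 0.0, -0.0]
ft_force: [0.6, -0.8, -0.5]
grip_width: 0.0293
```

Request:
{"fn": "arm_command", "kwargs": {
  "targets": [
    [0,0,0,0,2.5],
    [0,0,0,0,2.5],
    [0,0,0,0,2.5]
  ]
}}

```text
time: 14.68
position: [0.5167, -0.0663, 0.269]
tool_rot: [0.578, 0.816, 0.0, 0.0]
ft_force: [-0.3, 0.8, -1.4]
grip_width: 0.029
```

```bash
python3 go.py .5172 -.0646 .1845 109.9
```

```text
pos [ 0.5167 -0.0663  0.269 ] yaw 109.45 tilt [ 0.e+00  1.e-04 -1.e+00] cm [0.14 0.11 8.45] spin -0.008 q [-0.34  0.31  1.61  0.    1.23 -0.68] F [-0.31  0.85 -1.44] w 0.029 t 14.68
```

Request:
{"fn": "arm_command", "kwargs": {
  "targets": [
    [0.1,0.1,2.5,-0.008,2.5],
    [0.1,0.1,5,-0.008,2.5],
    [0.1,0.1,7,-0.008,2.5],
    [0.1,0.1,8.1,-0.008,2.5],
    [0.1,0.1,8.4,-0.008,2.5]
  ]
}}

```text
time: 15.3
position: [0.5172, -0.065, 0.1845]
tool_rot: [0.574, 0.819, -0.0, -0.0]
ft_force: [0.7, 0.8, -0.4]
grip_width: 0.029
```

Request:
{"fn": "arm_command", "kwargs": {
  "targets": [
    [0,0,0,0,2.5],
    [0,0,0,0,2.5],
    [0,0,0,0,2.5],
    [0,0,0,0,2.5]
  ]
}}

```text
time: 15.8
position: [0.5175, -0.065, 0.1853]
tool_rot: [0.574, 0.819, 0.0, 0.0]
ft_force: [-0.1, 0.5, -0.8]
grip_width: 0.029
```

```bash
python3 go.py .5172 -.0646 .1845 109.9; python3 -c "
from h import *
snap('wrist','w14');snap('side','s14')
z=load('s14');a=cv2.resize(z['p'][80:230,230:430,::-1],None,fx=3.8,fy=3.8,interpolation=cv2.INTER_CUBIC);cv2.imwrite('pics/s14z.png',a)"; python3 rel.py w14;  python3 go.py .5172 -.0646 .1845 109.9
```

```text
pos [ 0.5175 -0.065   0.1853] yaw 109.94 tilt [ 7.e-04 -2.e-04 -1.e+00] cm [ 0.05 -0.01  0.08] spin 0.001 q [-0.34  0.41  1.71  0.    1.02 -0.69] F [-0.08  0.48 -0.84] w 0.029 t 15.8
309 [(-16.5, -7.9, 185.4), (35.1, -3.2, -30.3), (32.3, -3.2, -32.2), (31.0, -3.1, -38.7), (27.8, -3.1, -39.1), (25.1, -3.1, -40.9), (22.0, -3.1, -41.5), (18.3, -3.1, -40.8), (14.8, -3.1, -40.4), (11.7, -3.1, -41.3), (8.2, -3.1, -41.4), (4.3, -3.2, -40.6), (0.7, -3.2, -40.8)]
317 [(36.5, 0.6, -22.3), (35.1, 0.5, -30.4), (31.9, 0.5, -30.9), (30.9, 0.5, -38.6), (28.0, 0.5, -39.7), (25.2, 0.5, -41.1), (22.0, 0.5, -41.4), (18.9, 0.5, -42.2), (15.3, 0.5, -41.8), (11.7, 0.5, -41.4), (8.1, 0.5, -41.1), (4.5, 0.5, -41.2), (0.7, 0.5, -40.7)]
325 [(-16.4, 10.0, 185.0), (34.9, 4.3, -29.3), (32.0, 4.3, -31.4), (30.8, 4.1, -38.3), (27.6, 4.1, -38.4), (25.0, 4.1, -40.5), (21.7, 4.1, -40.6), (18.3, 4.1, -40.7), (14.4, 4.2, -39.5), (11.6, 4.2, -41.1), (7.7, 4.2, -40.4), (3.9, 4.3, -40.0), (1.0, 4.3, -41.3)]
sh 314 [(-27.7, -1.0, -29.5), (-30.6, -1.0, -28.8), (-33.1, -1.0, -28.8), (-35.8, -1.0, -28.6), (-38.5, -1.0, -28.4), (-40.3, -1.0, -29.3), (-43.3, -1.0, -28.9), (-45.7, -1.0, -29.1)]
sh 317 [(-28.1, 0.6, -28.8), (-30.0, 0.6, -29.7), (-31.9, 0.6, -30.5), (-35.2, 0.6, -29.4), (-38.0, 0.6, -29.0), (-40.2, 0.6, -29.5), (-43.0, 0.6, -29.2), (-45.6, 0.6, -29.2)]
sh 320 [(-28.4, 2.2, -28.5), (-30.4, 2.2, -29.1), (-33.3, 2.2, -28.5), (-36.5, 2.2, -27.7), (-38.2, 2.2, -28.7), (-41.1, 2.2, -28.3), (-43.8, 2.2, -28.1), (-45.9, 2.2, -28.9)]
pos [ 0.5174 -0.065   0.1851] yaw 109.94 tilt [ 3.e-04 -1.e-04 -1.e+00] cm [ 0.05 -0.    0.06] spin 0.001 q [-0.34  0.41  1.71 -0.    1.02 -0.69] F [-0.02 -0.43 -1.51] w 0.029 t 15.9
```

View pics/s14z.png

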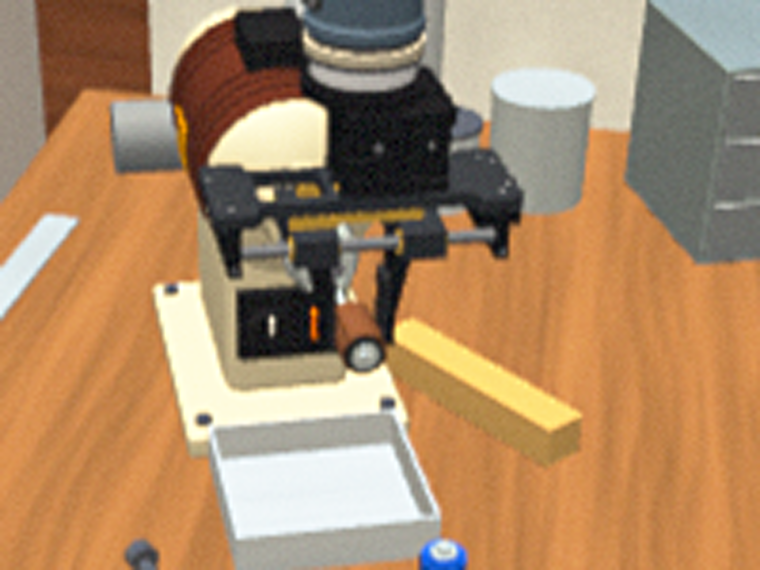

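View pics/w14.png

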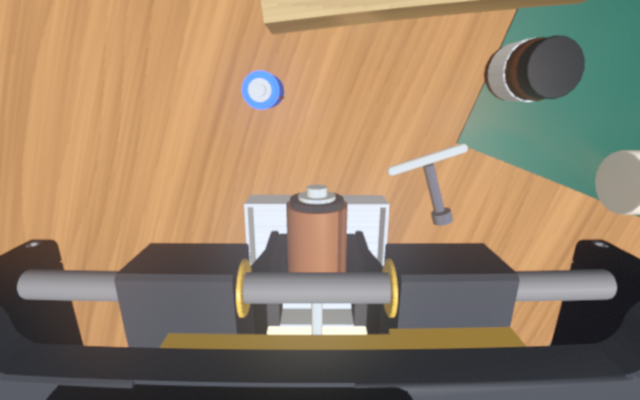

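Request:
{"fn": "arm_command", "kwargs": {
  "targets": [
    [-0.5,-0.05,0.1,0,2.5],
    [-1.2,-0.05,0.1,0,2.5],
    [-2,-0.05,0.1,0,2.5],
    [-2.6,-0.05,0.1,0,2.5],
    [-2.6,-0.05,0.1,0,2.5]
  ]
}}

```text
time: 16.52
position: [0.526, -0.0903, 0.1839]
tool_rot: [0.574, 0.819, 0.0, 0.0]
ft_force: [0.2, 0.1, -1.2]
grip_width: 0.0297
```

```bash
python3 go.py .5387 -.1239 .184 109.9;python3 -c "
from h import *
snap('wrist','w15');snap('side','s15')
z=load('s15');a=cv2.resize(z['p'][110:200,280:400,::-1],None,fx=6,fy=6,interpolation=cv2.INTER_CUBIC);cv2.imwrite('pics/s15z.png',a)"
```

```text
pos [ 0.526  -0.0903  0.1839] yaw 109.89 tilt [ 3.e-04 -1.e-04 -1.e+00] cm [-3.59  0.05 -0.01] spin -0.0 q [-0.38  0.43  1.68 -0.    1.03 -0.73] F [ 0.2   0.07 -1.22] w 0.0297 t 16.52
```

View pics/s15z.png

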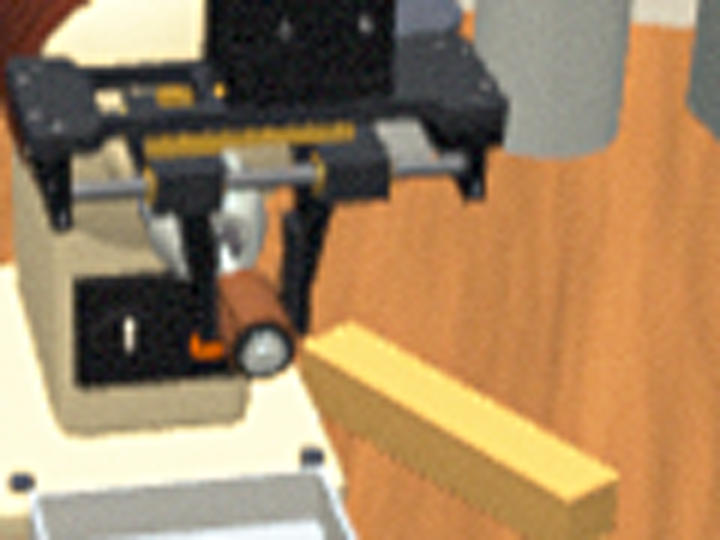

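View pics/w15.png

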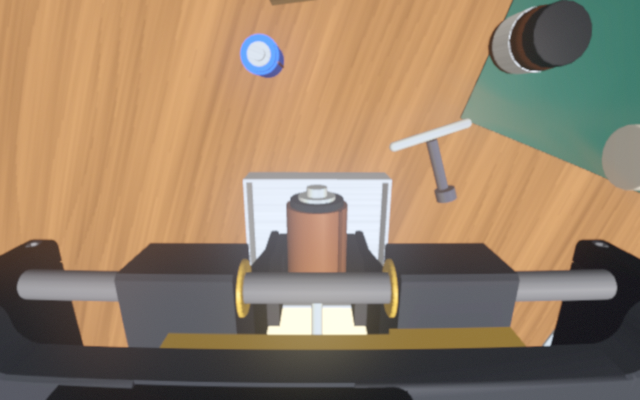

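Request:
{"fn": "arm_command", "kwargs": {
  "targets": [
    [-0.4,0,0,0,2.5],
    [-0.8,0,0,0,2.5],
    [-1.2,0,0,0,2.5],
    [-1.6,0,0,0,2.5],
    [-1.6,0,0,0,2.5]
  ]
}}

```text
time: 17.25
position: [0.5313, -0.1051, 0.1839]
tool_rot: [0.574, 0.819, 0.0, 0.0]
ft_force: [-1.0, -0.4, -0.5]
grip_width: 0.0293
```

```bash
python3 go.py .5387 -.1239 .184 109.9
```

```text
pos [ 0.5313 -0.1051  0.1839] yaw 109.91 tilt [ 2.e-04 -1.e-04 -1.e+00] cm [-2.02  0.05 -0.01] spin 0.0 q [-0.4   0.44  1.66 -0.    1.04 -0.75] F [-1.   -0.44 -0.54] w 0.0293 t 17.25
```

No contact so far, with the tip about 13 mm in. I continue.

Request:
{"fn": "arm_command", "kwargs": {
  "targets": [
    [-0.4,0,0,0,2.5],
    [-0.8,0,0,0,2.5],
    [-1.3,0,0,0,2.5],
    [-1.7,0,0,0,2.5],
    [-2,0,0,0,2.5]
  ]
}}

```text
time: 17.88
position: [0.5381, -0.1238, 0.1839]
tool_rot: [0.574, 0.819, -0.0, -0.0]
ft_force: [0.4, 0.3, -1.0]
grip_width: 0.0295
```

Request:
{"fn": "arm_command", "kwargs": {
  "targets": [
    [0,0,0,0,2.5],
    [0,0,0,0,2.5],
    [0,0,0,0,2.5],
    [0,0,0,0,2.5],
    [0,0,0,0,2.5]
  ]
}}

```text
time: 18.5
position: [0.538, -0.1234, 0.184]
tool_rot: [0.574, 0.819, 0.0, 0.0]
ft_force: [0.6, -0.2, -1.2]
grip_width: 0.0294
```

```bash
python3 go.py .5387 -.1239 .184 109.9;python3 -c "
from h import *
snap('wrist','w16');snap('side','s16');snap('top','t16')
z=load('s16');a=cv2.resize(z['p'][110:200,280:400,::-1],None,fx=6,fy=6,interpolation=cv2.INTER_CUBIC);cv2.imwrite('pics/s16z.png',a)"; python3 rel.py w16;  python3 go.py .5387 -.1239 .184 109.9
```

```text
pos [ 0.538  -0.1234  0.184 ] yaw 109.95 tilt [ 0.  0. -1.] cm [-0.08  0.05 -0.  ] spin 0.001 q [-0.43  0.45  1.64  0.    1.05 -0.78] F [ 0.6  -0.24 -1.16] w 0.0294 t 18.5
309 [(-15.0, -7.9, 180.1), (35.3, -3.3, -30.3), (32.1, -3.3, -31.0), (30.8, -3.1, -37.7), (27.9, -3.1, -38.9), (25.1, -3.1, -40.4), (21.7, -3.1, -40.4), (18.3, -3.2, -40.4), (14.8, -3.2, -40.2), (11.8, -3.2, -41.3), (7.9, -3.2, -40.4), (4.5, -3.2, -40.7), (0.7, -3.3, -40.5)]
317 [(36.2, 0.5, -20.7), (35.9, 0.5, -32.5), (32.6, 0.5, -32.8), (30.7, 0.5, -37.5), (28.1, 0.5, -39.6), (25.0, 0.5, -40.3), (22.2, 0.5, -41.7), (18.6, 0.5, -40.9), (15.4, 0.5, -41.5), (11.9, 0.5, -41.4), (8.0, 0.5, -40.7), (4.9, 0.5, -41.6), (1.1, 0.5, -41.2)]
325 [(-15.1, 9.8, 180.7), (34.7, 4.3, -28.3), (32.5, 4.2, -32.3), (31.0, 4.0, -38.2), (27.9, 4.0, -38.9), (25.1, 4.0, -40.3), (22.0, 4.0, -41.0), (18.4, 4.1, -40.4), (14.6, 4.1, -39.7), (12.0, 4.1, -41.6), (7.6, 4.2, -39.9), (4.2, 4.2, -40.2), (0.8, 4.2, -40.7)]
sh 314 [(-27.9, -1.1, -28.9), (-29.7, -1.1, -29.8), (-33.0, -1.1, -28.6), (-26.9, -1.0, -40.5), (-27.6, -1.0, -42.6), (-28.5, -1.0, -44.5), (-29.3, -1.0, -46.5), (-31.8, -1.0, -46.1)]
sh 317 [(-28.1, 0.5, -28.6), (-30.2, 0.5, -29.1), (-32.6, 0.5, -29.3), (-26.4, 0.5, -41.1), (-26.3, 0.5, -44.4), (-28.1, 0.5, -45.0), (-29.7, 0.5, -45.9), (-31.7, 0.5, -46.3)]
sh 320 [(-27.7, 2.1, -29.2), (-30.8, 2.1, -28.3), (-33.4, 2.1, -28.2), (-26.7, 2.0, -40.6), (-26.9, 1.9, -43.6), (-28.0, 1.9, -45.1), (-30.1, 1.9, -45.4), (-31.6, 1.9, -46.4)]
pos [ 0.538  -0.1234  0.184 ] yaw 109.94 tilt [ 0.  0. -1.] cm [-0.07  0.05 -0.  ] spin 0.001 q [-0.43  0.45  1.64  0.    1.05 -0.78] F [-0.6  -0.85 -1.07] w 0.0295 t 18.65
```

View pics/s16z.png

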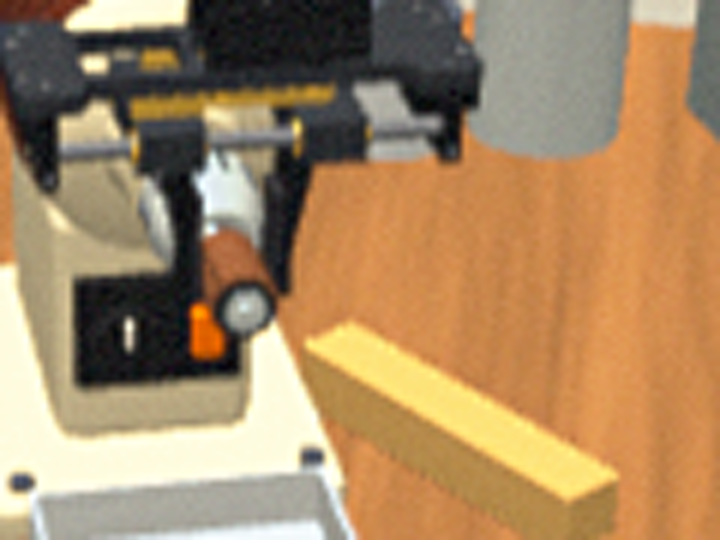

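View pics/w16.png

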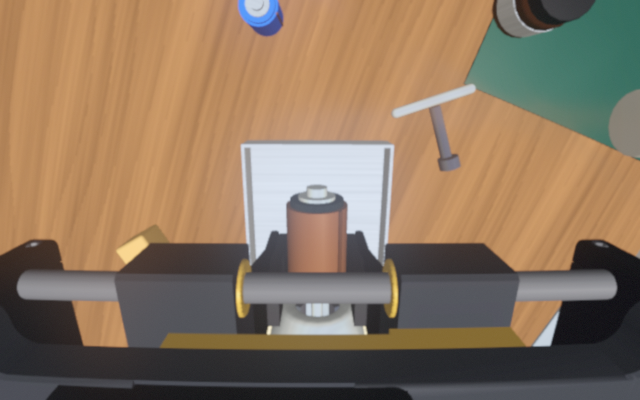

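View pics/s16.png

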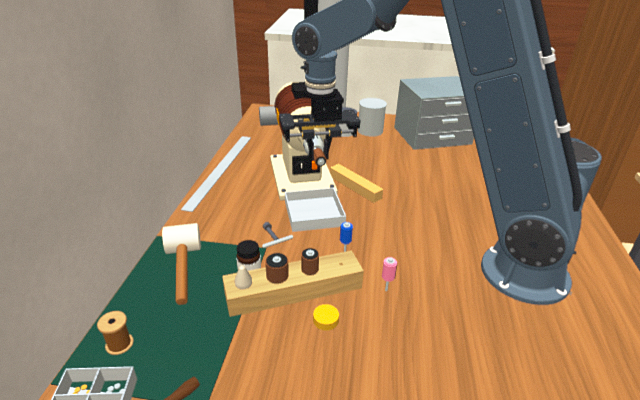

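```bash
python3 -c "
from h import *
print(robot.hand_in());o=robot.get_obs();print(o['time'],o['position'],o['ft_force'],o['grip_width'])"
```

```text
the job is handed in; nothing more can be done
None
the job is handed in; nothing more can be done
```

The slim drum is in the chuck and held level in the gripper, in line with the spindle with about 33 mm of the 40 mm shank inside. I handed it in at about 18.7 s; no verdict was reported, and the state could not be read afterwards.

- **How it went:** I lifted the drum straight out of its hole. Since the tool can only turn about its own vertical axis, I tipped the drum level against the free bench with its shank tip. Then I re-gripped it flat at 25 N, lifted it, turned it and slid it slowly along the spindle axis.
- **Position checks:** By the wrist camera's depth, the drum and shank are level. The shank axis is 210.2 mm high, against about 210.2 mm measured for the chuck. It is about 1 mm or less off the spindle line and within about 0.1° of its direction.
- **Contact:** The wrist force stayed at about 1–2 N the whole way in, so I saw no sign of the shank touching the jaws.
- **Other objects:** In the last side picture the other abrasives, the jar, wax, chuck key, cleaning stick and both look-alikes look undisturbed.

**What disagreed:**
- The fingers end about 20 mm short of the reported tool point. My first grip on the lying drum therefore pinched too high, and I re-gripped it lower.
- The side camera read about 5–8 mm off from the other two cameras, so I placed the drum by the wrist camera.

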